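# Scoop ceramic balls into the dispenser and hold its gate open at the mark

### The arm

A 6-joint arm with a two-finger parallel gripper is mounted at the origin on the work surface. World frame = base frame: x ahead of the robot, y to its left, z up, the work surface at z = 0. Lengths are in m, angles in rad, forces in N, time in s.
With the tool pointing down it reaches from about 0.325 to 1 m from the base axis. Payload 5.1 kg.
Tool frame: the origin (TCP) lies on the centre line of the jaws, within the pads' length; the fingertips stand 8 mm ahead of it and the grasp point (between the pads) lies 11 mm behind it; z points along the fingers, x is the direction in which the jaws open and shut, and the axes are right-handed (so a half turn about z gives the same grasp; the last joint's range is limited). The gripper opens to 85 mm and grips with 20 to 120 N. Pads are 22 mm wide; open, the fingers measure 114 mm over their backs; the gripper's body (76 mm by 85 mm) begins 54 mm behind the grasp point. The pads swing forward as they close: fully open they stand 13 mm farther back than shut.
Start: joints at [-1.258, 0.124, 1.65, -0, 1.367, -0.083], TCP at [0.251, -0.6, 0.239] pointing down, gripper open.
Joint ranges: [-2.61, 2.61], [-1.02, 2.33], [0.03, 2.71], [-1.35, 4.49], [0.32, 2.68], [-2.91, 2.91]. Speed limits (rad/s): [2.57, 2.57, 3.14, 3.14, 3.14, 3.14].

### API

Orientations are given as a 3x3 rotation matrix whose columns are the frame's x, y, z axes.
In Python, from cell import manip gives the robot as it stands. The module is installed in compiled form; this text tells all that it offers.
- The arm moves only by the shell command python3 -m pendant 'ROWS'. ROWS is JSON, a list of rows, each a list of 5 numbers: the opening, from -1 (shut) to 1 (fully open), then the shift along the tool's x, y, z scaled (see below), then the turn about the tool's z scaled (see below). A call has 1 to 10 rows; each row shifts and turns the commanded pose from where the row before left it, along the tool's axes as they then stand; what a row does not reach is not made up. The controller multiplies each number of a shift by 0.05 m and each number of a turn by 0.08 rad. A row lasts 1/8 s, in which the tool goes at most 62.5 mm and 10.7 degrees, less where a joint would pass 70% of its speed; a pose out of reach is approached as far as the arm can. A call with a number of a shift or a turn outside -1 to 1 is refused whole. A call with a gripper value outside its range is refused whole. The fingers move at their own pace and stop on an object; the grip force is fixed at half the most. Time passes only in rows, so rows that do not move let the fingers close. It gives the time, the measured TCP pose, the force and the opening at its end, in the units of the state.
- manip.read_state(): the state, without advancing time (a new reading comes with each control period).
- manip.grab_frame(name): name is "scene" or "top" or "wrist"; returns a dict with "pixels" (480x640x3 uint8, red, green, blue), "camera_matrix" (3x3 intrinsics, pixels), "dist_coeffs" ([k1, k2, p1, p2, k3] as OpenCV has them; the pictures are not rectified), "world_from_camera" (4x4, takes a point from camera to world coordinates). Camera axes: x right, y up, looking along -z (the intrinsics and any distortion apply to the point x, -y, -z); pixel columns grow to the right and rows downward; lengths in m; the calibration is good to about 2 mm. A picture is of the moment at which its call begins. There is no depth.
- manip.close_job(): hands the job in, once; it reports no verdict.
The state is a dict: "time_s": time; "joints": joint angles; "dq": joint speeds; "tau": joint torques, N m; "position": TCP position; "tool_rot": TCP orientation; "ft_force": force on the tool from outside, world axes, zero at the start; "wrist_torque": the same for the moment, N m; "grip_width": finger opening in m.
Only numpy, scipy, OpenCV 4.12 (cv2) and the standard library are available. Lean on these libraries where they do the work, as an engineer would, in place of code of your own. Each camera call takes 0.05 s, during which the arm holds its last target.

### The job

Pick up the scoop by its upright grip, scoop up ceramic balls from the white tray and tip at least three of them into the dispenser's funnel while its gate is shut, without touching a ball with the fingers; then stand the scoop upright on the table again and let go of it. Now pinch the upright handle of the dispenser's spring-return gate and pull it out until its pointer is level with the white line on the marker clip, so that at least three balls drop into the bowl below, and keep it there: the job finishes while you are still holding the gate at the mark, not letting go. Leave the other things on the table where they stand.

Things in the scene. Friction and masses are not known exactly. Their poses are not given: they have to be found in the camera images.
- scoop: hand scoop standing on the table: aluminium pan open at the front (+x), upright black grip behind it. About 0.15 kg. Origin on the underside, x towards the open lip, z up. Floor 2 mm thick, x = -68 to +44 mm, 63 mm wide in y; side walls 29 mm high, 58 mm apart inside, lower at the front and ending at x = +18 mm; pan rear wall at x = -38 mm; the lip is the floor's bare front edge
- scoop_grip (a point): place to hold the scoop: on the upright grip, at scoop x = -51.5, y = 0, z = 110 mm. The grip is a plain bar 24 mm long in scoop x and 14 mm thick in scoop y (pinch it across y), rising to z = 132 mm
- tray: white open tray fixed to the table, left or right of the middle, 230 x 84 x 42 mm high, walls and floor 5 mm thick (inside 220 x 74 mm, x = -110 to +110 mm). Origin under its centre; x along its length, away from the robot. Upright walls. The balls start in the far half (centres at x = +35 to +85 mm), the near half is free; run against the far wall they climb over the lip
- dispenser: gravity dispenser fixed to the table, on the other side from the tray: white funnel on an aluminium frame, two rails towards the robot, a sliding gate, a bowl below. Origin on the table; -x is the pulling direction. Funnel axis at x = +70 mm. Frame posts at x = 6 and 134, y = +-80 mm, top 136 mm; rails at y = +-45 mm, x = -160 to +135 mm, top z = 84 mm
- hopper_mouth (a point): centre of the funnel's round mouth, at its rim, 165 mm above the table; rim outside diameter 140 mm, inside 132 mm; it narrows to 52 mm inside at the bottom, 90 mm above the table, where the closed gate is its floor
- gate (a joint): pull-out of the gate in m: 0 closed (spring rest), up to 0.095. A spring pulls it shut, about 4 N closed, plus 80 N/m (about 8 to 10 N at the marker); let go, it shuts. Balls begin to drop at about 0.03, freely from 0.05
- gate_handle (a point): grip point of the gate's handle: an upright black bar 24 mm long in dispenser x, 14 mm thick in dispenser y (pinch it across y); the point is on the bar's axis 138 mm above the table, the bar's top at 160 mm, its foot at 83 mm. Moves with the gate; closed, it is 115 mm from the funnel's axis
- gate_pointer (a point): tip of the gate's small dark pointer, a flat finger 5 mm wide that sticks out to dispenser +y from the handle's foot, 88 mm above the table; level with the handle's axis along the slide, moves with it
- marker: the mark: dark steel clip, 12 x 12 x 30 mm high, with a white centre line, fixed outside the +y rail, axes parallel to the dispenser's; origin under its centre, 70 mm above the table, 57 mm to +y of the slide's middle. The gate is at the mark when the pointer's x along the slide equals the marker's: 55 to 75 mm of pull-out, different each time
- catch_bowl: teal bowl, fixed on the table under the funnel, 132 dia x 45 high; origin under its centre
- catch_bowl_rim (a point): centre of that bowl's mouth, 45 mm above the table
- ball0_center (a point): centre of one of five blue glazed ceramic balls, 22 mm diameter, 12 g, slippery (friction about 0.25), loose in the tray; they roll
- ball1_center (a point): centre of one of five blue glazed ceramic balls, 22 mm diameter, 12 g, slippery (friction about 0.25), loose in the tray; they roll
- ball2_center (a point): centre of one of five blue glazed ceramic balls, 22 mm diameter, 12 g, slippery (friction about 0.25), loose in the tray; they roll
- ball3_center (a point): centre of one of five blue glazed ceramic balls, 22 mm diameter, 12 g, slippery (friction about 0.25), loose in the tray; they roll
- ball4_center (a point): centre of one of five blue glazed ceramic balls, 22 mm diameter, 12 g, slippery (friction about 0.25), loose in the tray; they roll
- jar: bystander, leave alone: closed glass jar with steel cap, 72 dia x 130 high, at the back in the middle. Origin on its underside
- jar_lid: bystander, leave alone: loose brass jar lid, a disc 80 dia x 14 high, in the middle beyond the scoop. Origin on its underside
- scissors: bystander, leave alone: scissors lying flat, about 180 long, on the right side. Origin on its underside
- spray_bottle: bystander, leave alone: white spray bottle with grey head, 72 dia x 195 high, at the right back. Origin on its underside
Things that resemble listed ones, but are neither listed nor needed, are in the scene too. What is shaped like the scoop but orange or purple is not meant.

How it is judged:
On the way, in this order (a step that is already met when the one before it is completed fails the run):
1. at least three balls are in the funnel with the gate shut (value of joint gate below 0.01 m and ((horizontal distance between each of ball0_center, ball1_center, ball2_center and hopper_mouth below 0.062 m and height (world z) of ball0_center between 0.085 and 0.16 m and height (world z) of ball1_center between 0.085 and 0.16 m and height (world z) of ball2_center between 0.085 and 0.16 m) or (horizontal distance between each of ball0_center, ball1_center, ball3_center and hopper_mouth below 0.062 m and height (world z) of ball0_center between 0.085 and 0.16 m and height (world z) of ball1_center between 0.085 and 0.16 m and height (world z) of ball3_center between 0.085 and 0.16 m) or (horizontal distance between each of ball0_center, ball1_center, ball4_center and hopper_mouth below 0.062 m and height (world z) of ball0_center between 0.085 and 0.16 m and height (world z) of ball1_center between 0.085 and 0.16 m and height (world z) of ball4_center between 0.085 and 0.16 m) or (horizontal distance between each of ball0_center, ball2_center, ball3_center and hopper_mouth below 0.062 m and height (world z) of ball0_center between 0.085 and 0.16 m and height (world z) of ball2_center between 0.085 and 0.16 m and height (world z) of ball3_center between 0.085 and 0.16 m) or (horizontal distance between each of ball0_center, ball2_center, ball4_center and hopper_mouth below 0.062 m and height (world z) of ball0_center between 0.085 and 0.16 m and height (world z) of ball2_center between 0.085 and 0.16 m and height (world z) of ball4_center between 0.085 and 0.16 m) or (horizontal distance between each of ball0_center, ball3_center, ball4_center and hopper_mouth below 0.062 m and height (world z) of ball0_center between 0.085 and 0.16 m and height (world z) of ball3_center between 0.085 and 0.16 m and height (world z) of ball4_center between 0.085 and 0.16 m) or (horizontal distance between each of ball1_center, ball2_center, ball3_center and hopper_mouth below 0.062 m and height (world z) of ball1_center between 0.085 and 0.16 m and height (world z) of ball2_center between 0.085 and 0.16 m and height (world z) of ball3_center between 0.085 and 0.16 m) or (horizontal distance between each of ball1_center, ball2_center, ball4_center and hopper_mouth below 0.062 m and height (world z) of ball1_center between 0.085 and 0.16 m and height (world z) of ball2_center between 0.085 and 0.16 m and height (world z) of ball4_center between 0.085 and 0.16 m) or (horizontal distance between each of ball1_center, ball3_center, ball4_center and hopper_mouth below 0.062 m and height (world z) of ball1_center between 0.085 and 0.16 m and height (world z) of ball3_center between 0.085 and 0.16 m and height (world z) of ball4_center between 0.085 and 0.16 m) or (horizontal distance between each of ball2_center, ball3_center, ball4_center and hopper_mouth below 0.062 m and height (world z) of ball2_center between 0.085 and 0.16 m and height (world z) of ball3_center between 0.085 and 0.16 m and height (world z) of ball4_center between 0.085 and 0.16 m))), for 0.2 s.
2. the scoop stands upright on the table, let go (height (world z) of scoop below 0.004 m and angle between scoop's own z axis and vertical below 0.15 rad and contact force between the fingers and scoop below 0.1 N), for 0.2 s.
3. the fingers hold the gate at the mark (x of gate_pointer in the frame of marker between -0.006 and 0.006 m and contact force between the fingers and gate above 1 N and contact force between scoop and gate below 0.1 N), for 0.3 s.
At the end, for the whole second after the job is handed in: Fingers press the gate handle (over 1 N), pointer within 6 mm of the marker line, gate at rest, scoop not touching it; at least three balls in the catch bowl; scoop on the table, upright within 0.15 rad and let go (all of step 2 and all of step 3 and velocity of joint gate between -0.01 and 0.01 m/s and ((horizontal distance between each of ball0_center, ball1_center, ball2_center and catch_bowl_rim below 0.06 m and height (world z) of each of ball0_center, ball1_center, ball2_center below 0.05 m) or (horizontal distance between each of ball0_center, ball1_center, ball3_center and catch_bowl_rim below 0.06 m and height (world z) of each of ball0_center, ball1_center, ball3_center below 0.05 m) or (horizontal distance between each of ball0_center, ball1_center, ball4_center and catch_bowl_rim below 0.06 m and height (world z) of each of ball0_center, ball1_center, ball4_center below 0.05 m) or (horizontal distance between each of ball0_center, ball2_center, ball3_center and catch_bowl_rim below 0.06 m and height (world z) of each of ball0_center, ball2_center, ball3_center below 0.05 m) or (horizontal distance between each of ball0_center, ball2_center, ball4_center and catch_bowl_rim below 0.06 m and height (world z) of each of ball0_center, ball2_center, ball4_center below 0.05 m) or (horizontal distance between each of ball0_center, ball3_center, ball4_center and catch_bowl_rim below 0.06 m and height (world z) of each of ball0_center, ball3_center, ball4_center below 0.05 m) or (horizontal distance between each of ball1_center, ball2_center, ball3_center and catch_bowl_rim below 0.06 m and height (world z) of each of ball1_center, ball2_center, ball3_center below 0.05 m) or (horizontal distance between each of ball1_center, ball2_center, ball4_center and catch_bowl_rim below 0.06 m and height (world z) of each of ball1_center, ball2_center, ball4_center below 0.05 m) or (horizontal distance between each of ball1_center, ball3_center, ball4_center and catch_bowl_rim below 0.06 m and height (world z) of each of ball1_center, ball3_center, ball4_center below 0.05 m) or (horizontal distance between each of ball2_center, ball3_center, ball4_center and catch_bowl_rim below 0.06 m and height (world z) of each of ball2_center, ball3_center, ball4_center below 0.05 m))); the arm keeps its last pose, push and grip.
It fails at once if the fingers touch a ball (contact force between the fingers and ball0 above 0.3 N or contact force between the fingers and ball1 above 0.3 N or contact force between the fingers and ball2 above 0.3 N or contact force between the fingers and ball3 above 0.3 N or contact force between the fingers and ball4 above 0.3 N).
It fails at once if a bystander is moved by more than 30 mm (distance of any of jar, jar_lid, scissors, spray_bottle from where it was at the start of the episode above 0.03 m).
It also fails if it takes over 70 s, if anything falls off the work surface, if the arm or the gripper's body presses on something with over 40 N, if the wrist force passes 120 N, or if a joint passes its speed limit or range.

## Working session

There is one attempt and no reset: what is moved stays moved. The work goes in short steps, Python scripts to look and compute and a shell command to move; the robot and the scene stay as the last step left them, time stands still between calls to the robot, and variables do not carry over. Pictures are saved under pics/ and viewed, and the job is handed in when it is done.

```bash
mkdir -p pics; cat > h.py <<'E'
import numpy as np, cv2
from cell import manip
def grab(n, save=None):
    f=manip.grab_frame(n)
    if save: cv2.imwrite('pics/'+save, f['pixels'][:,:,::-1]); 
    np.savez('last_%s.npz'%n, **{k:np.array(v) for k,v in f.items()})
    return f
def load(n): return dict(np.load('last_%s.npz'%n))
def ray(f,uv):
    p=cv2.undistortPoints(np.array([[uv]],float),np.array(f['camera_matrix']),np.array(f['dist_coeffs']))[0,0]
    T=np.array(f['world_from_camera']); d=T[:3,:3]@np.array([p[0],-p[1],-1.]); return T[:3,3],d/np.linalg.norm(d)
def onz(f,uv,z):
    o,d=ray(f,uv); return o+d*(z-o[2])/d[2]
def tri(rs):
    A=np.zeros((3,3));b=np.zeros(3)
    for o,d in rs:
        P=np.eye(3)-np.outer(d,d);A+=P;b+=P@o
    x=np.linalg.solve(A,b); return x,[float(np.linalg.norm((np.eye(3)-np.outer(d,d))@(x-o))) for o,d in rs]
def proj(f,X):
    T=np.linalg.inv(np.array(f['world_from_camera'])); c=T[:3,:3]@np.array(X)+T[:3,3]
    c=np.array([c[0],-c[1],-c[2]])
    return cv2.projectPoints(c.reshape(1,1,3),np.zeros(3),np.zeros(3),np.array(f['camera_matrix']),np.array(f['dist_coeffs']))[0].ravel()
E
python3 - <<'E'
from h import *
np.set_printoptions(precision=4,suppress=True)
for n in ['scene','top','wrist']:
    f=grab(n,n+'0.png'); print(n,f['camera_matrix'],f['dist_coeffs'],f['world_from_camera'])
s=manip.read_state();print(s)
E
```

```text
scene [[597.3075   0.     323.065 ]
 [  0.     597.3075 236.9486]
 [  0.       0.       1.    ]] [0.0252 0.     0.     0.     0.    ] [[ 0.7085 -0.5079  0.49    1.1479]
 [ 0.7057  0.5143 -0.4873 -0.6768]
 [-0.0046  0.691   0.7228  1.0343]
 [ 0.      0.      0.      1.    ]]
top [[541.501    0.     321.2812]
 [  0.     541.501  247.4975]
 [  0.       0.       1.    ]] [-0.0648  0.      0.      0.      0.    ] [[-0.0247  0.9834 -0.1797  0.3134]
 [-0.9996 -0.0223  0.0153 -0.0777]
 [ 0.011   0.18    0.9836  1.3079]
 [ 0.      0.      0.      1.    ]]
wrist [[360.0314   0.     318.2066]
 [  0.     360.0314 249.9891]
 [  0.       0.       1.    ]] [0.0155 0.     0.     0.     0.    ] [[ 0.384   0.8788  0.2833  0.3227]
 [-0.9233  0.3659  0.1164 -0.5691]
 [-0.0014 -0.3063  0.9519  0.3738]
 [ 0.      0.      0.      1.    ]]
{'time_s': 0.15, 'joints': array([-1.2576,  0.1244,  1.6514, -0.    ,  1.3675, -0.0826]), 'dq': array([ 0.0002, -0.0016, -0.0046,  0.0001,  0.0002,  0.0001]), 'tau': array([  0.0007, -42.4229, -36.6013,  -0.0001,   0.0047,   0.    ]), 'position': array([ 0.2504, -0.5993,  0.2383]), 'tool_rot': array([[ 0.3856, -0.9227, -0.0005],
       [-0.9227, -0.3856,  0.0016],
       [-0.0017, -0.0001, -1.    ]]), 'ft_force': array([-0.0207,  0.2339,  0.0717]), 'wrist_torque': array([0.0019, 0.0089, 0.0243]), 'grip_width': 0.08524266905370338}
```

View pics/scene0.png

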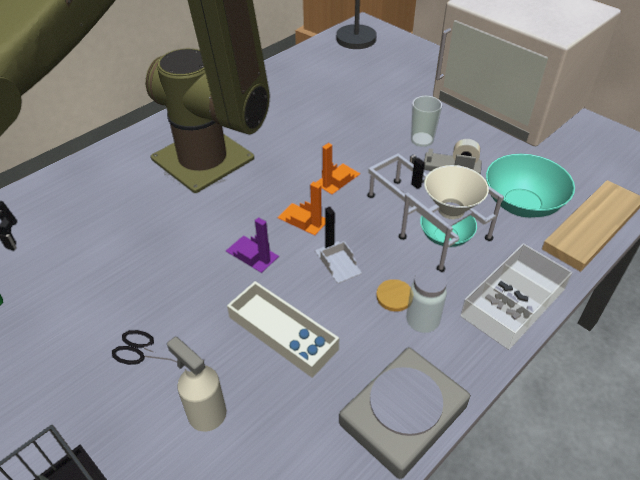

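View pics/top0.png

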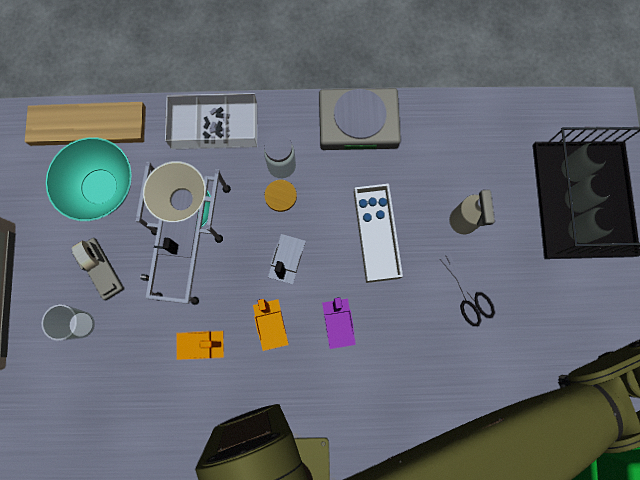

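View pics/wrist0.png

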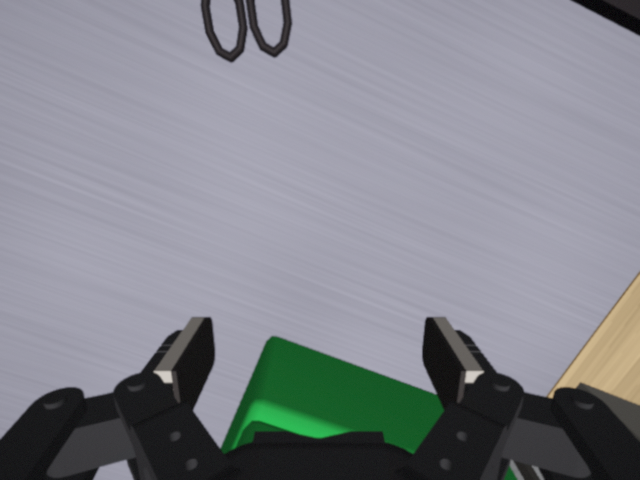

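The aluminium scoop with the black grip is at top (287,258) and scene (335,245). The lookalikes are two orange scoops at top (200,345) and (268,325), and a purple one at (338,323). The tray is at top (378,232), the funnel at (173,190), and the gate handle at (170,245). Next I'll check close crops.

```bash
python3 - <<'E'
from h import *
t=cv2.imread('pics/top0.png');s=cv2.imread('pics/scene0.png')
cv2.imwrite('pics/c1.png',np.hstack([cv2.resize(t[215:295,250:330],(400,400),interpolation=cv2.INTER_CUBIC),cv2.resize(s[195:285,300:390],(400,400),interpolation=cv2.INTER_CUBIC)]))
cv2.imwrite('pics/c2.png',np.hstack([cv2.resize(t[150:310,130:240],(385,560),interpolation=cv2.INTER_CUBIC),cv2.resize(s[130:290,360:470],(385,560),interpolation=cv2.INTER_CUBIC)]))
cv2.imwrite('pics/c3.png',np.hstack([cv2.resize(t[170:290,340:415],(350,560),interpolation=cv2.INTER_CUBIC),cv2.resize(s[275:380,220:345],(450,378),interpolation=cv2.INTER_CUBIC).copy() if 0 else cv2.copyMakeBorder(cv2.resize(s[275:380,220:345],(450,378),interpolation=cv2.INTER_CUBIC),0,182,0,0,cv2.BORDER_CONSTANT)]))
E
```

```text
(no output)
```

View pics/c1.png

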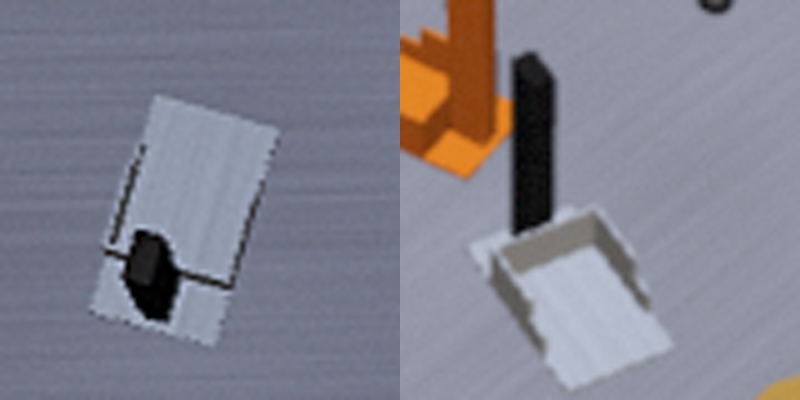

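View pics/c2.png

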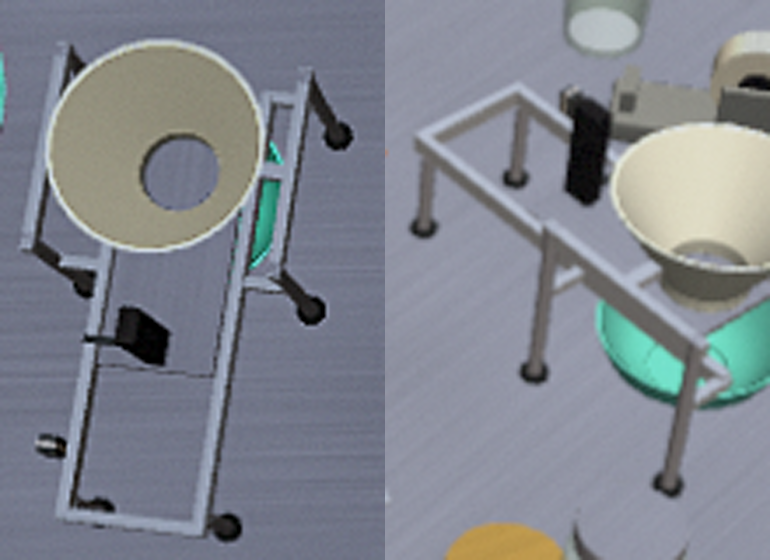

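View pics/c3.png

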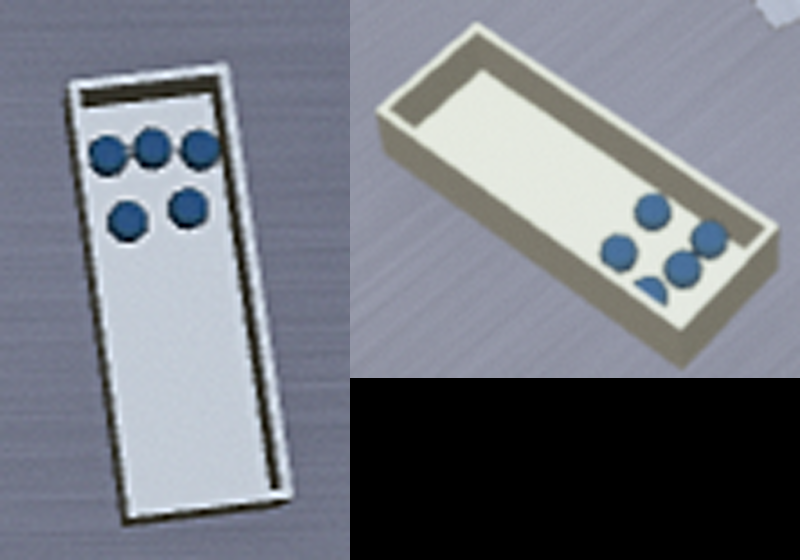

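```bash
python3 - <<'E'
from h import *
np.set_printoptions(precision=4,suppress=True)
t=load('top');s=load('scene')
T=lambda p:(250+p[0]/5,215+p[1]/5)
S=lambda p:(300+p[0]/4.444,195+p[1]/4.444)
print('scoop corners z=2mm FL FR RR RL')
C=[onz(t,T(p),.002) for p in [(157,95),(280,130),(213,347),(90,312)]]
for c in C: print(c)
ax=(C[0]+C[1]-C[2]-C[3])/2; print('len',np.linalg.norm(ax),'w',np.linalg.norm(C[0]-C[1]),'yaw',np.degrees(np.arctan2(ax[1],ax[0])))
ya=np.arctan2(ax[1],ax[0]);u=np.array([np.cos(ya),np.sin(ya),0]);m=np.mean(C,0);org=m+u*.012; print('origin',org,'grip',org-u*.0515)
print('scene corners FL FR RR', [onz(s,S(p),.002) for p in [(672,347),(572,390)]])
print('grip top tri',tri([ray(t,T((145,257))),ray(s,S((533,66)))]))
T3=lambda p:(340+p[0]*75/350,170+p[1]*120/560.)
S3=lambda p:(220+p[0]*125/450,275+p[1]*105/378.)
tc=[(70,85),(228,66),(292,494),(125,522)] # FL FR NR NL  rim z .042
K=[onz(t,T3(p),.042) for p in tc]
print('tray top'); [print(k) for k in K]
sc=[(777,228),(680,338),(377,110),(476,24)] # FR? 
sc=[(p[0]-350,p[1]) for p in sc]
Ks=[onz(s,S3(p),.042) for p in sc]
print('tray scene'); [print(k) for k in Ks]
for K_ in [K]:
  a=(K[0]+K[1]-K[2]-K[3])/2; print(np.linalg.norm(a),np.degrees(np.arctan2(a[1],a[0])),np.mean(K,0))
# balls
for p in [(107,155),(152,148),(200,150),(127,221),(188,208)]: print('ball',onz(t,T3(p),.016))
# dispenser
T2=lambda p:(130+p[0]*110/385,150+p[1]*160/560.)
S2=lambda p:(360+p[0]*110/385,130+p[1]*160/560.)
print('rail near ends NL NR z84',onz(t,T2((60,517)),.084),onz(t,T2((205,532)),.084))
# funnel rim ellipse mask
px=t['pixels'];hsv=cv2.cvtColor(px,cv2.COLOR_RGB2HSV)
print('px',px[160:220:10,173],px[190,150])
E
```

```text
scoop corners z=2mm FL FR RR RL
[ 0.588  -0.0006  0.002 ]
[ 0.5691 -0.0608  0.002 ]
[ 0.4628 -0.0263  0.002 ]
[0.4812 0.0331 0.002 ]
len 0.1118994704313969 w 0.06310727708110506 yaw -17.772192251025924
origin [ 0.5367 -0.0173  0.002 ] grip [ 0.4877 -0.0016  0.002 ]
scene corners FL FR RR [array([0.7332, 0.1423, 0.002 ]), array([0.7146, 0.0843, 0.002 ])]
grip top tri (array([0.5637, 0.062 , 0.1311]), [0.09777698564128426, 0.09777698564128418])
tray top
[ 0.6892 -0.1829  0.042 ]
[ 0.6979 -0.2659  0.042 ]
[ 0.4723 -0.2876  0.042 ]
[ 0.4601 -0.2024  0.042 ]
tray scene
[ 0.6926 -0.1827  0.042 ]
[ 0.704  -0.2683  0.042 ]
[ 0.4731 -0.2862  0.042 ]
[ 0.4649 -0.2045  0.042 ]
0.22830175704383596 5.18389156582197 [ 0.5799 -0.2347  0.042 ]
ball [ 0.6581 -0.2032  0.016 ]
ball [ 0.6615 -0.2272  0.016 ]
ball [ 0.6598 -0.2526  0.016 ]
ball [ 0.6221 -0.2123  0.016 ]
ball [ 0.6284 -0.2448  0.016 ]
rail near ends NL NR z84 [0.4303 0.301  0.084 ] [0.4186 0.2063 0.084 ]
px [[106 110 129]
 [143 138 121]
 [145 139 122]
 [156 152 135]
 [112 114 136]
 [153 150 133]] [150 147 128]
```

```bash
python3 - <<'E'
from h import *
np.set_printoptions(precision=4,suppress=True)
t=load('top');s=load('scene')
T=lambda p:(250+p[0]/5,215+p[1]/5)
S=lambda p:(300+(p[0]-400)/4.444,195+p[1]/4.444)
print('FL',tri([ray(t,T((157,95))),ray(s,S((674,345)))]))
print('FR',tri([ray(t,T((280,130))),ray(s,S((574,390)))]))
print('grip top tri',tri([ray(t,T((145,257))),ray(s,S((533,66)))]))
T2=lambda p:(130+p[0]*110/385,150+p[1]*160/560.)
S2=lambda p:(360+(p[0]-385)*110/385,130+p[1]*160/560.)
L=lambda n,a,b:print(n,*tri([ray(t,T2(a)),ray(s,S2(b))]))
L('rail near L corner',(60,517),(518,85))
L('rail near R corner',(205,532),(418,140))
L('handle top',(128,322),(584,98))
L('marker',(50,440),(570,93))
px=t['pixels'].astype(int)
m=((px[:,:,0]-px[:,:,2])>8).astype(np.uint8)*255
m[:,:135]=0;m[:,215:]=0;m[:155]=0;m[235:]=0
m=cv2.morphologyEx(m,cv2.MORPH_OPEN,np.ones((3,3)))
c=max(cv2.findContours(m,cv2.RETR_EXTERNAL,cv2.CHAIN_APPROX_NONE)[0],key=cv2.contourArea)
e=cv2.fitEllipse(cv2.convexHull(c));print(e,onz(t,e[0],.165))
P=np.array([onz(t,tuple(q[0]),.165)[:2] for q in cv2.convexHull(c)]);print('circ',cv2.minEnclosingCircle(P.astype(np.float32)))
px=s['pixels'].astype(int)
m=((px[:,:,0]-px[:,:,2])>8).astype(np.uint8)*255
m[:,:420]=0;m[:,495:]=0;m[:165]=0;m[220:]=0
cv2.imwrite('pics/m.png',m)
E
```

```text
FL (array([0.5886, 0.0001, 0.0024]), [0.0010052711245056333, 0.0010052711245056116])
FR (array([ 0.5712, -0.0583,  0.0016]), [0.003220463325423099, 0.0032204633254231544])
grip top tri (array([ 0.4889, -0.0014,  0.1325]), [0.001094708856845221, 0.0010947088568452168])
rail near L corner [0.4316 0.3033 0.0814] [0.001691583634194167, 0.0016915836341941436]
rail near R corner [0.4199 0.2085 0.0795] [0.0013552422256729077, 0.001355242225672909]
handle top [0.5395 0.2345 0.1707] [0.0017798199511481795, 0.0017798199511482892]
marker [0.4785 0.3041 0.1004] [0.00011247290908810426, 0.00011247290908809859]
((173.84104919433594, 191.42835998535156), (56.834800720214844, 60.7413215637207), 62.56254959106445) [0.6545 0.2247 0.165 ]
circ ((0.6551874876022339, 0.2250438928604126), 0.06639856100082397)
```

```bash
python3 -m pendant '[[1,0,0,0,1],[1,0,0,0,1],[1,0,0,0,1],[1,0,0,0,1],[1,0,0,0,1],[1,0,0,0,1],[1,0,0,0,1],[1,0,0,0,1],[1,0,0,0,0.77]]' | tail -20
python3 -m pendant '[[1,-0.6,-0.05,0,0],[1,-0.95,-0.07,0,0],[1,-0.95,-0.07,0,0],[1,-0.95,-0.07,0,0],[1,-0.95,-0.07,0,0],[1,-0.95,-0.07,0,0],[1,-0.95,-0.07,0,0],[1,-0.95,-0.07,0,0],[1,-0.95,-0.07,0,0],[1,-0.95,-0.07,0,0]]'
```

```text
time_s: 1.27
position: [0.2505, -0.5995, 0.2388]
tool_rot: [[-0.303, -0.953, -0.0], [-0.953, 0.303, 0.001], [-0.001, 0.001, -1.0]]
ft_force: [0.0, 0.6, 0.8]
grip_width: 0.0852
time_s: 2.52
position: [0.4209, -0.1721, 0.2391]
tool_rot: [[-0.301, -0.954, 0.0], [-0.954, 0.301, 0.0], [-0.0, -0.0, -1.0]]
ft_force: [0.8, -0.7, 0.9]
grip_width: 0.0854
```

```bash
python3 -m pendant '[[1,-0.92,-0.07,0,0],[1,-0.92,-0.07,0,0],[1,-0.92,-0.07,0,0],[1,-0.9,-0.06,0,0],[1,0,0,0.3,0],[1,0,0,0,0]]'
python3 - <<'E'
from h import *
grab('wrist','w1.png');grab('top','t1.png'); print(manip.read_state()['position'])
E
```

```text
time_s: 3.28
position: [0.4873, -0.0034, 0.2221]
tool_rot: [[-0.301, -0.954, -0.004], [-0.954, 0.301, 0.0], [0.001, 0.004, -1.0]]
ft_force: [-0.2, -1.1, 0.7]
grip_width: 0.0852
[ 0.48810981 -0.00416981  0.22371154]
```

View pics/w1.png

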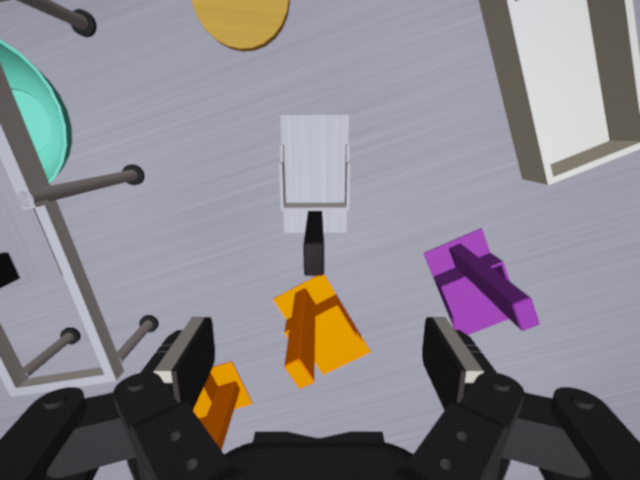

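The wrist view shows the scoop aligned with the jaws. Its pan runs from (281,115) to (348,232) and the grip top is at about (314,262). Now to compute the remaining offset.

```bash
python3 - <<'E'
from h import *
np.set_printoptions(precision=4,suppress=True)
w=load('wrist');p0=np.array(manip.read_state()['position'])
g=onz(w,(314,261),.132);print('grip top',g)
for q in [(281,115),(349,115),(347,232),(284,232)]: print(onz(w,q,.002))
R=manip.read_state()['tool_rot'];print((R.T@(np.array([g[0],g[1],.099])-p0))/.05)
E
```

```text
grip top [ 0.486 -0.     0.132]
[0.5873 0.0007 0.002 ]
[ 0.5684 -0.0591  0.002 ]
[ 0.4615 -0.0262  0.002 ]
[0.481  0.0351 0.002 ]
[-0.0674  0.0631  2.4943]
```

```bash
python3 -m pendant '[[1,-0.06,0.04,0.5,0],[1,0,0,0.8,0],[1,0,0,0.7,0],[1,0,0,0.5,0],[1,0,0,0,0],[-1,0,0,0,0],[-1,0,0,0,0],[-1,0,0,0,0],[-1,0,0,0,0],[-1,0,0,0,0]]'
python3 - <<'E'
from h import *
grab('wrist','w2.png')
E
```

```text
time_s: 4.62
position: [0.4881, 0.0001, 0.1]
tool_rot: [[-0.301, -0.954, 0.001], [-0.954, 0.301, -0.0], [-0.0, -0.001, -1.0]]
ft_force: [-0.2, -1.2, 3.1]
grip_width: 0.0133
```

View pics/w2.png

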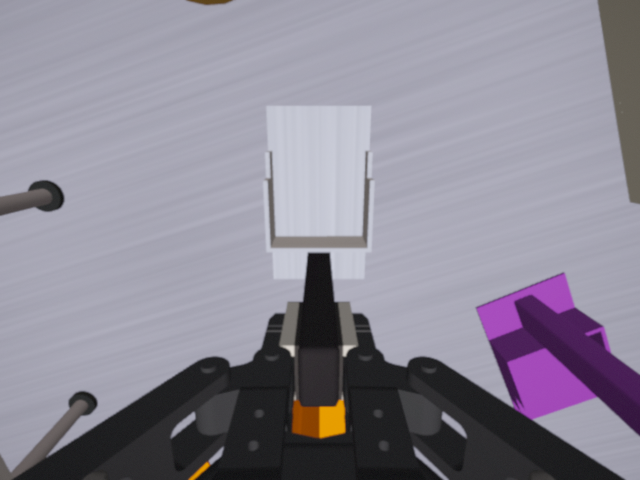

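```bash
python3 -m pendant '[[-1,0,0,-0.5,0],[-1,0,0,-0.8,-0.3],[-1,0,0,-0.8,-0.92],[-1,0,0,-0.6,-0.92],[-1,0,0,-0.3,-0.92],[-1,0.4,0.02,0,-0.92],[-1,0.8,0.06,0,-0.92],[-1,0.9,0.06,0,0],[-1,0.9,0.06,0,0],[-1,0.9,0.06,0,0]]'
python3 -m pendant '[[-1,0.6,0.04,0,0],[-1,0.35,0.04,0,0],[-1,0,0,0,0],[-1,0,0,0,0]]'
python3 - <<'E'
from h import *
grab('wrist','w3.png');grab('scene','s3.png');grab('top','t3.png')
E
```

```text
time_s: 5.92
position: [0.4852, -0.1961, 0.2485]
tool_rot: [[0.086, -0.996, -0.001], [-0.996, -0.086, 0.001], [-0.001, 0.001, -1.0]]
ft_force: [0.9, 0.0, -0.6]
grip_width: 0.0136
time_s: 6.42
position: [0.4857, -0.2417, 0.2491]
tool_rot: [[0.087, -0.996, -0.0], [-0.996, -0.087, 0.001], [-0.001, 0.0, -1.0]]
ft_force: [-0.2, 0.3, -1.3]
grip_width: 0.0131
```

View pics/w3.png

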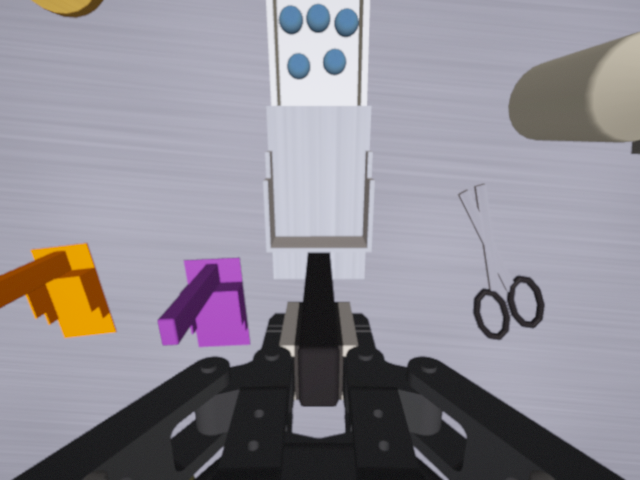

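View pics/s3.png

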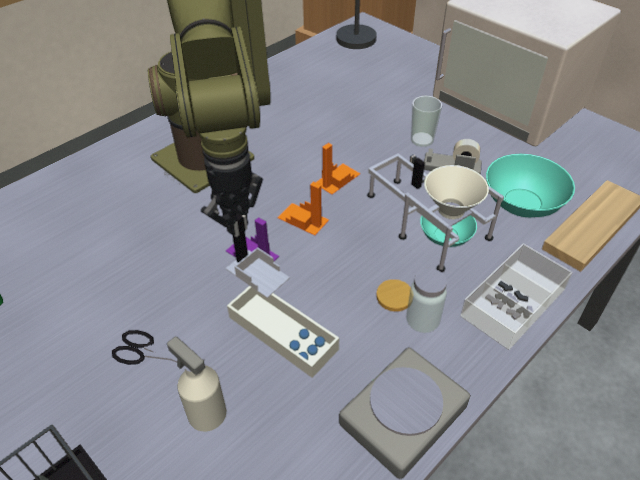

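View pics/t3.png

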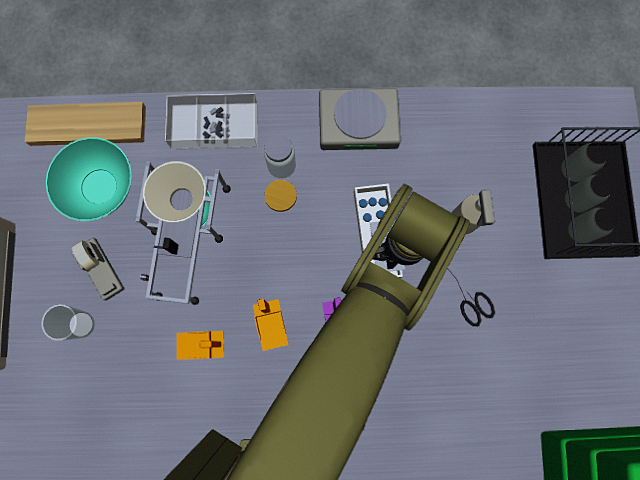

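```bash
python3 - <<'E'
from h import *
np.set_printoptions(precision=4,suppress=True,linewidth=200)
w=load('wrist')
st=manip.read_state();R=np.array(st['tool_rot']);p=np.array(st['position'])
px=w['pixels'].astype(int).mean(2)
b=cv2.resize(w['pixels'][0:120,250:390,::-1],None,fx=5,fy=5,interpolation=cv2.INTER_CUBIC);cv2.imwrite('pics/c4.png',b)
for v in (40,90): print(v,px[v,262:285].astype(int),px[v,352:376].astype(int))
E
```

```text
40 [174 174 174 174 177 191 215 228 231 231 229 215 179 131 111 142 198 225 231 231 231 232 231] [232 231 232 232 231 221 183 126 103 120 176 221 231 231 232 228 214 185 172 171 171 171 171 171]
90 [177 177 176 176 176 176 176 185 209 228 233 234 231 223 193 140 113 140 195 227 233 234 234] [233 233 234 232 221 181 126 105 129 185 224 233 234 233 226 205 183 176 175 175 175 177 176 176]
```

View pics/c4.png

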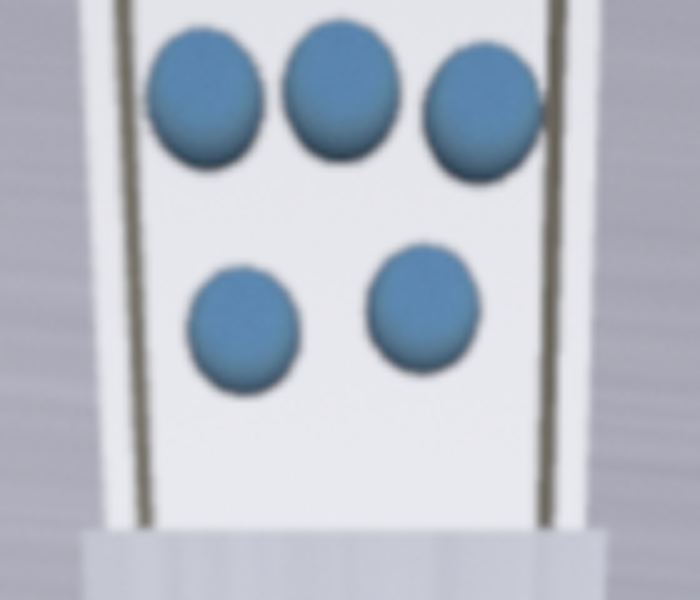

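```bash
python3 - <<'E'
from h import *
np.set_printoptions(precision=4,suppress=True,linewidth=200)
w=load('wrist')
st=manip.read_state();R=np.array(st['tool_rot']);p=np.array(st['position'])
print(p)
M=[]
for v,a,b in((40,267.4,368.4),(90,270.3,367)):
    A,B=onz(w,(a,v),.042),onz(w,(b,v),.042); m=(A+B)/2;M.append(m); print(np.linalg.norm(A-B),m,'tool',R.T@(m-p))
d=M[0]-M[1];print(np.degrees(np.arctan2(d[1],d[0])))
# scoop in tool: pan centre line
for a,b,v,z in((267,371,108,.149),(274,365,277,.149)):
    m=(onz(w,(a,v),z)+onz(w,(b,v),z))/2;print('scoop',m,R.T@(m-p))
for q in [(250+205/5,97/5),(250+342/5,90/5),(250+482/5,112/5),(250+243/5,330/5),(250+423/5,310/5)]:
    m=onz(w,q,.016);print('ball tool',R.T@(m-p),m)
t=load('top')
E
```

```text
[ 0.4859 -0.2417  0.2494]
0.08462423768549669 [ 0.638  -0.2281  0.042 ] tool [-0.0002 -0.1527  0.2074]
0.08433733448132547 [ 0.5999 -0.232   0.042 ] tool [ 0.0004 -0.1145  0.2074]
5.851988945015694
scoop [ 0.5787 -0.234   0.149 ] [ 0.0004 -0.0931  0.1004]
scoop [ 0.4684 -0.2438  0.149 ] [0.0006 0.0177 0.1004]
ball tool [-0.024  -0.1744  0.2334] [ 0.6576 -0.2024  0.016 ]
ball tool [ 0.0003 -0.1755  0.2334] [ 0.6607 -0.2266  0.016 ]
ball tool [ 0.0252 -0.172   0.2334] [ 0.6595 -0.2517  0.016 ]
ball tool [-0.018  -0.1375  0.2334] [ 0.6213 -0.2117  0.016 ]
ball tool [ 0.0151 -0.1407  0.2334] [ 0.6273 -0.2444  0.016 ]
```

```bash
python3 -m pendant '[[-1,0,-0.2,0,-0.1],[-1,0,0,0.5,0],[-1,0,0,0.8,0],[-1,0,0,0.7,0],[-1,0,0,0.4,0],[-1,0,0,0.2,0],[-1,0,0,0,0],[-1,0,0,0,0]]'
python3 - <<'E'
from h import *
f=grab('wrist','w4.png');s=grab('scene'); print(manip.read_state()['position'])
cv2.imwrite('pics/w4.png',np.hstack([f['pixels'][0:380,150:490,::-1],cv2.resize(s['pixels'][200:390,200:400,::-1],(400,380))]))
E
```

```text
time_s: 7.58
position: [0.4967, -0.2424, 0.121]
tool_rot: [[0.094, -0.996, 0.002], [-0.996, -0.094, -0.001], [0.002, -0.002, -1.0]]
ft_force: [-0.6, 0.5, -0.6]
grip_width: 0.0136
[ 0.49654066 -0.2423456   0.1208601 ]
```

View pics/w4.png

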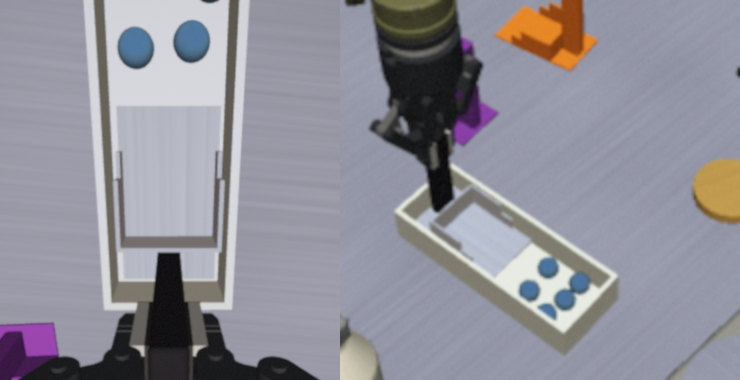

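```bash
python3 -m pendant '[[-1,0,0,0.2,0],[-1,0,0,0.09,0],[-1,0,0,0.01,0],[-1,0,0,0,0]]'; python3 -m pendant '[[-1,0,0,0.03,0],[-1,0,0,0,0]]'
```

```text
time_s: 8.18
position: [0.4957, -0.2421, 0.105]
tool_rot: [[0.094, -0.996, -0.0], [-0.996, -0.094, -0.0], [0.0, 0.0, -1.0]]
ft_force: [-2.8, 0.3, 5.4]
grip_width: 0.0134
time_s: 8.43
position: [0.4958, -0.2422, 0.105]
tool_rot: [[0.094, -0.996, -0.0], [-0.996, -0.094, -0.0], [0.0, 0.001, -1.0]]
ft_force: [-6.4, 2.0, 13.3]
grip_width: 0.0127
```

```bash
python3 -m pendant '[[-1,0,0,-0.025,0],[-1,0,-0.5,0,0],[-1,0,-0.9,0,0],[-1,0,-0.4,0,0],[-1,0,0,0,0],[-1,0,0,0,0],[-1,0,0,0,0]]'
python3 - <<'E'
from h import *
f=grab('wrist','w5.png');s=grab('scene'); print(manip.read_state()['position'])
cv2.imwrite('pics/w5.png',np.hstack([f['pixels'][0:380,150:490,::-1],cv2.resize(s['pixels'][200:390,200:400,::-1],(400,380))]))
E
```

```text
time_s: 9.3
position: [0.5858, -0.2338, 0.1051]
tool_rot: [[0.093, -0.996, 0.003], [-0.996, -0.093, -0.001], [0.001, -0.003, -1.0]]
ft_force: [3.3, -1.1, 6.1]
grip_width: 0.0129
[ 0.58582546 -0.23379536  0.10508435]
```

View pics/w5.png

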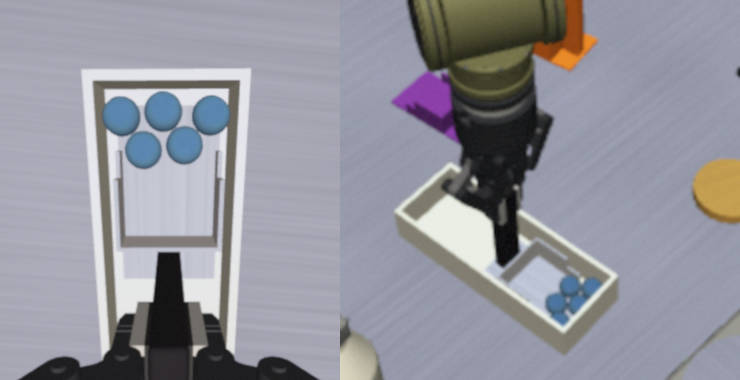

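```bash
python3 -m pendant '[[-1,0,-0.06,0,0],[-1,0,-0.04,0,0],[-1,0,0,0,0],[-1,0,0,0,0]]'
python3 - <<'E'
from h import *
f=grab('wrist'); print(manip.read_state()['position'])
cv2.imwrite('pics/w6.png',cv2.resize(f['pixels'][50:320,220:420,::-1],(444,600)))
E
```

```text
time_s: 9.9
position: [0.5885, -0.2337, 0.1051]
tool_rot: [[0.094, -0.996, -0.003], [-0.996, -0.094, -0.001], [0.001, 0.003, -1.0]]
ft_force: [-6.0, -1.5, 9.8]
grip_width: 0.0133
[ 0.58843469 -0.23371467  0.10507604]
```

View pics/w6.png

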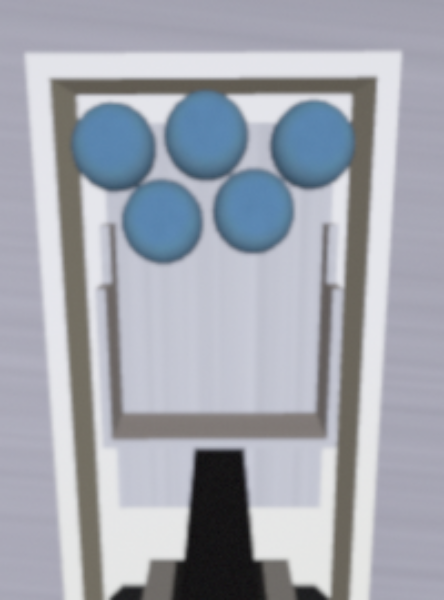

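```bash
python3 -m pendant '[[-1,0,-0.08,0,0],[-1,0,-0.04,0,0],[-1,0,0,0,0],[-1,0,0,0,0]]'
python3 - <<'E'
from h import *
f=grab('wrist'); print(manip.read_state()['position'])
cv2.imwrite('pics/w7.png',cv2.resize(f['pixels'][50:320,220:420,::-1],(444,600)))
E
```

```text
time_s: 10.45
position: [0.5944, -0.233, 0.1051]
tool_rot: [[0.094, -0.996, -0.003], [-0.996, -0.094, -0.001], [0.0, 0.003, -1.0]]
ft_force: [-5.7, -2.1, 9.9]
grip_width: 0.0133
[ 0.5943711  -0.23302638  0.10503022]
```

View pics/w7.png

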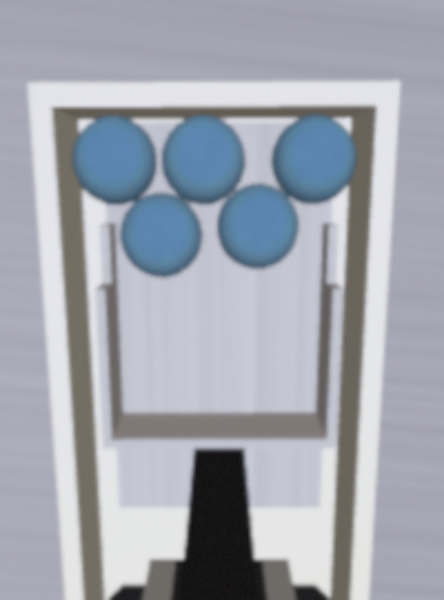

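```bash
python3 -m pendant '[[-1,0,0.03,-0.03,0],[-1,0,0,-0.12,0],[-1,0,0,-0.2,0],[-1,0,0,-0.2,0],[-1,0,0,-0.18,0],[-1,0,0,-0.1,0],[-1,0,0,-0.05,0]]'
python3 - <<'E'
from h import *
f=grab('wrist'); print(manip.read_state()['position'])
cv2.imwrite('pics/w8.png',cv2.resize(f['pixels'][50:320,220:420,::-1],(444,600)))
E
```

```text
time_s: 11.38
position: [0.5949, -0.2325, 0.1486]
tool_rot: [[0.094, -0.996, 0.0], [-0.996, -0.094, -0.0], [0.0, -0.0, -1.0]]
ft_force: [-0.3, 0.2, -2.4]
grip_width: 0.0135
[ 0.59492476 -0.23250721  0.14865869]
```

View pics/w8.png

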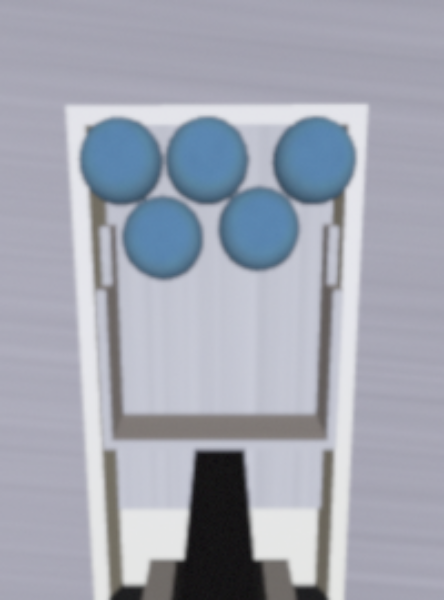

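```bash
python3 -m pendant '[[-1,0,-0.14,0,0],[-1,0,-0.14,0.04,0],[-1,0,0,0.12,0],[-1,0,0,0.12,0],[-1,0,0,0.1,0],[-1,0,0,0.08,0],[-1,0,0,0,0]]'
python3 - <<'E'
from h import *
f=grab('wrist'); s=grab('scene');print(manip.read_state()['position'])
cv2.imwrite('pics/w9.png',np.hstack([f['pixels'][0:380,150:490,::-1],cv2.resize(s['pixels'][200:390,200:400,::-1],(400,380))]))
E
```

```text
time_s: 12.3
position: [0.609, -0.2342, 0.1348]
tool_rot: [[0.094, -0.996, 0.001], [-0.996, -0.094, -0.006], [0.006, -0.0, -1.0]]
ft_force: [-24.3, -0.1, 35.1]
grip_width: 0.0131
[ 0.60898331 -0.23416811  0.13472317]
```

View pics/w9.png

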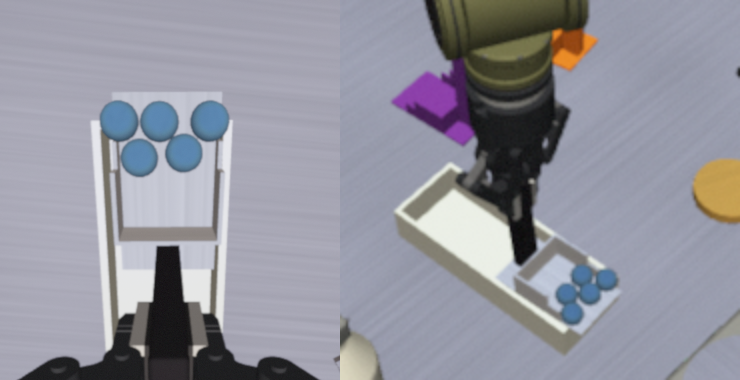

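```bash
python3 -m pendant '[[-1,0,0.02,0.08,0],[-1,0,0.02,0.08,0],[-1,0,0,0,0]]'
python3 - <<'E'
from h import *
f=grab('wrist'); s=grab('scene');print(manip.read_state()['position'],manip.read_state()['ft_force'])
cv2.imwrite('pics/w10.png',np.hstack([f['pixels'][0:380,150:490,::-1],cv2.resize(s['pixels'][200:390,200:400,::-1],(400,380))]))
E
```

```text
time_s: 12.78
position: [0.6046, -0.2348, 0.1277]
tool_rot: [[0.095, -0.995, -0.006], [-0.995, -0.095, -0.006], [0.005, 0.007, -1.0]]
ft_force: [-35.1, 0.4, 43.4]
grip_width: 0.0134
[ 0.60451794 -0.23483102  0.12762338] [-35.80984303  -0.63845201  44.61098915]
```

View pics/w10.png

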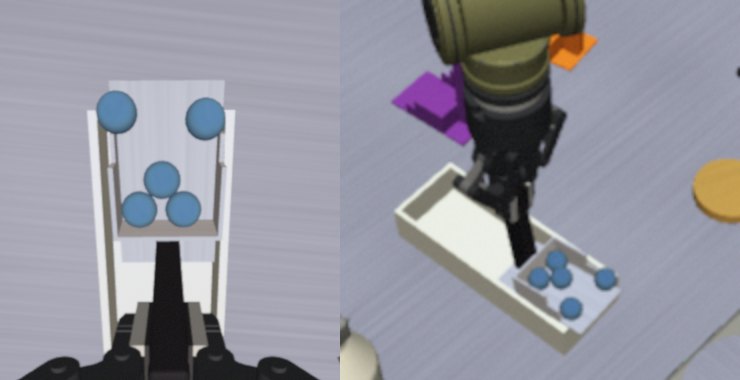

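```bash
python3 -m pendant '[[-1,0,0,-0.15,0],[-1,0,0,-0.25,0],[-1,0,0,-0.3,0],[-1,0,0.1,-0.2,0],[-1,0,0.2,0,0],[-1,0,0.2,0,0],[-1,0,0.1,0,0],[-1,0,0,0,0]]'
python3 - <<'E'
from h import *
f=grab('wrist'); s=grab('scene');print(manip.read_state()['position'],manip.read_state()['ft_force'])
cv2.imwrite('pics/w11.png',np.hstack([f['pixels'][0:380,150:490,::-1],cv2.resize(s['pixels'][200:390,200:400,::-1],(400,380))]))
E
```

```text
time_s: 13.88
position: [0.5762, -0.2341, 0.1616]
tool_rot: [[0.094, -0.996, -0.001], [-0.996, -0.094, 0.0], [-0.0, 0.001, -1.0]]
ft_force: [-0.2, -0.3, -2.1]
grip_width: 0.0135
[ 0.57679501 -0.2341697   0.16193988] [ 0.33049703 -0.4846265  -2.09140862]
```

View pics/w11.png

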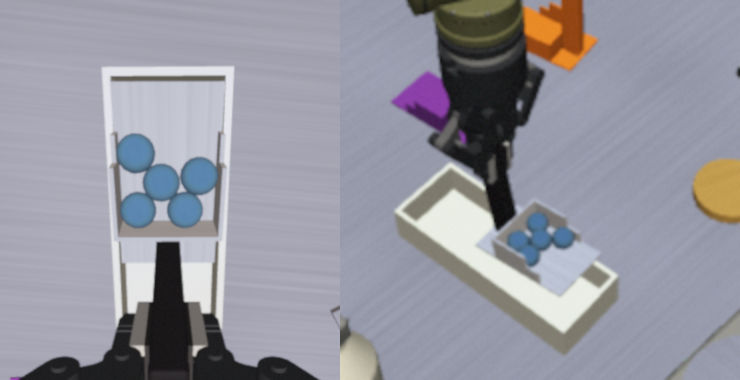

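```bash
python3 -m pendant '[[-1,0,0.08,0,0],[-1,0,0.08,0.1,0],[-1,0,0,0.3,0],[-1,0,0,0.3,0],[-1,0,0,0.2,0],[-1,0,0,0.05,0],[-1,0,0,0,0]]'
python3 -m pendant '[[-1,0,-0.1,0,0],[-1,0,-0.15,0,0],[-1,0,-0.1,0,0],[-1,0,0,0,0]]'
python3 - <<'E'
from h import *
f=grab('wrist'); s=grab('scene');print(manip.read_state()['position'],manip.read_state()['ft_force'])
cv2.imwrite('pics/w12.png',np.hstack([f['pixels'][0:380,150:490,::-1],cv2.resize(s['pixels'][200:390,200:400,::-1],(400,380))]))
E
```

```text
time_s: 14.85
position: [0.569, -0.2349, 0.1145]
tool_rot: [[0.094, -0.996, -0.0], [-0.996, -0.094, 0.0], [-0.0, 0.0, -1.0]]
ft_force: [0.6, 0.7, -0.9]
grip_width: 0.0132
time_s: 15.35
position: [0.5852, -0.2335, 0.1146]
tool_rot: [[0.095, -0.995, -0.005], [-0.995, -0.095, -0.0], [-0.0, 0.005, -1.0]]
ft_force: [-7.0, -1.2, 0.6]
grip_width: 0.0132
[ 0.5851695  -0.23350948  0.11457605] [-5.78530205 -0.88162589  2.02018198]
```

View pics/w12.png

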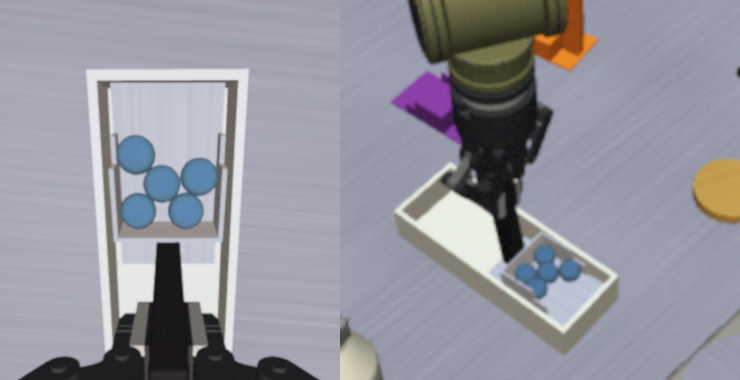

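```bash
python3 -m pendant '[[-1,0,-0.06,0,0],[-1,0,-0.06,0,0],[-1,0,-0.06,0,0],[-1,0,0,0,0]]'
python3 - <<'E'
from h import *
f=grab('wrist'); print(manip.read_state()['position'],manip.read_state()['ft_force'])
cv2.imwrite('pics/w13.png',f['pixels'][0:380,150:490,::-1])
E
```

```text
time_s: 15.95
position: [0.593, -0.2328, 0.1146]
tool_rot: [[0.095, -0.995, -0.007], [-0.996, -0.095, -0.0], [-0.001, 0.007, -1.0]]
ft_force: [-9.0, -0.7, 3.4]
grip_width: 0.0132
[ 0.59298498 -0.23280244  0.11454298] [-9.57343384 -0.99748652  3.46035404]
```

View pics/w13.png

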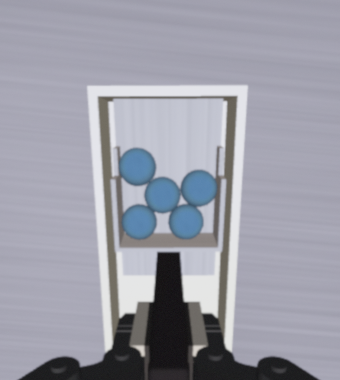

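```bash
python3 -m pendant '[[-1,0,0.04,-0.04,0],[-1,0,0,-0.2,0],[-1,0,0,-0.4,0],[-1,0,0,-0.5,0],[-1,0,0,-0.5,0],[-1,0,0,-0.5,0],[-1,0,0,-0.5,0],[-1,0,0,-0.35,0],[-1,0,0,-0.2,0],[-1,0,0,-0.1,0]]'
python3 - <<'E'
from h import *
f=grab('wrist'); s=grab('scene');print(manip.read_state()['position'],manip.read_state()['ft_force'])
cv2.imwrite('pics/w14.png',np.hstack([f['pixels'][0:380,150:490,::-1],cv2.resize(s['pixels'][150:340,200:400,::-1],(400,380))]))
E
```

```text
time_s: 17.25
position: [0.5934, -0.2326, 0.2797]
tool_rot: [[0.094, -0.996, 0.001], [-0.996, -0.094, -0.0], [0.0, -0.001, -1.0]]
ft_force: [-0.2, 0.2, -1.9]
grip_width: 0.0136
[ 0.5932814  -0.23256793  0.27901383] [ 0.49940975 -0.23990478 -1.62182816]
```

View pics/w14.png

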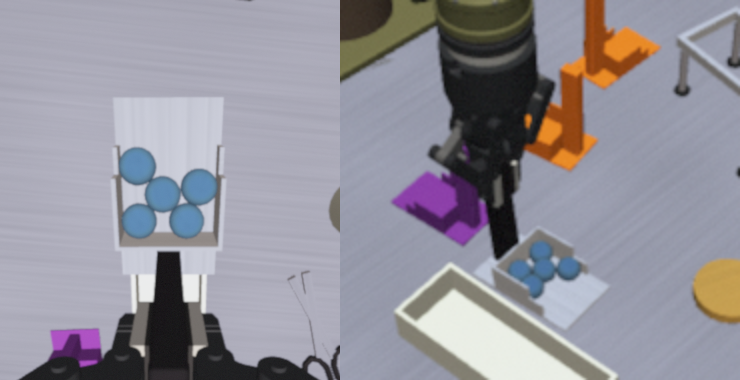

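```bash
python3 -m pendant '[[-1,-0.1,0.04,0,0],[-1,-0.25,0.1,0,0],[-1,-0.4,0.16,0,0],[-1,-0.55,0.2,0,0],[-1,-0.6,0.2,0,0],[-1,-0.6,0.2,0,0],[-1,-0.6,0.2,0,0],[-1,-0.6,0.2,0,0],[-1,-0.6,0.2,0,0],[-1,-0.6,0.2,0,0]]'
python3 -m pendant '[[-1,-0.6,0.2,0,0],[-1,-0.6,0.2,0,0],[-1,-0.6,0.2,0,0],[-1,-0.6,0.2,0,0],[-1,-0.5,0.2,0,0],[-1,-0.4,0.16,0,0],[-1,-0.25,0.1,0,0],[-1,-0.1,0.04,0,0],[-1,0,0,0,0]]'
python3 - <<'E'
from h import *
f=grab('wrist'); s=grab('scene');print(manip.read_state()['position'],manip.read_state()['ft_force'])
cv2.imwrite('pics/w15.png',np.hstack([f['pixels'][0:380,150:490,::-1],cv2.resize(s['pixels'][100:290,300:500,::-1],(400,380))]))
E
```

```text
time_s: 18.6
position: [0.4841, 0.0052, 0.279]
tool_rot: [[0.095, -0.996, 0.0], [-0.996, -0.095, 0.0], [-0.0, -0.0, -1.0]]
ft_force: [-0.2, -0.3, -2.0]
grip_width: 0.0134
time_s: 19.73
position: [0.4035, 0.1789, 0.2791]
tool_rot: [[0.094, -0.996, 0.0], [-0.996, -0.094, -0.0], [0.0, -0.0, -1.0]]
ft_force: [0.8, 0.9, -2.4]
grip_width: 0.0133
[0.40389168 0.17852198 0.27904428] [ 0.29891549  0.29454432 -2.90001363]
```

View pics/w15.png

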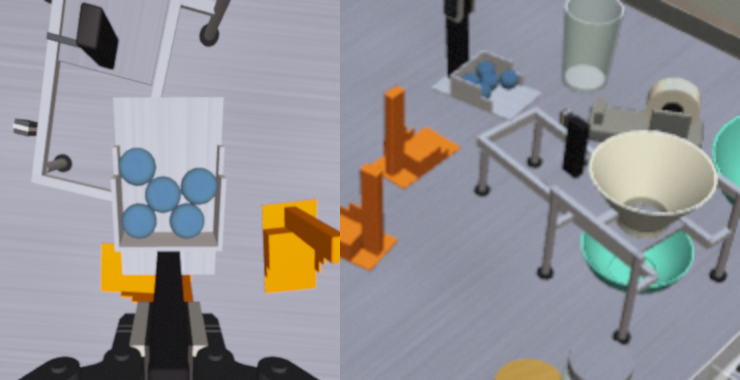

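```bash
python3 -m pendant '[[-1,-0.2,0,0,0],[-1,-0.25,0,0,0],[-1,0,-0.3,0,0],[-1,0,-0.6,0,0],[-1,0,-0.8,0,0],[-1,0,-0.8,0,0],[-1,0,0,0,0],[-1,0,0,0,0],[-1,0,0,0,0]]'
python3 - <<'E'
from h import *
f=grab('wrist'); s=grab('scene');print(manip.read_state()['position'],manip.read_state()['ft_force'])
cv2.imwrite('pics/w16.png',np.hstack([f['pixels'][0:380,150:490,::-1],cv2.resize(s['pixels'][100:290,300:500,::-1],(400,380))]))
E
```

```text
time_s: 20.95
position: [0.5255, 0.2131, 0.2791]
tool_rot: [[0.094, -0.996, -0.0], [-0.996, -0.094, -0.0], [0.0, 0.0, -1.0]]
ft_force: [-0.5, -0.8, -1.3]
grip_width: 0.0137
[0.52546549 0.2131129  0.27944044] [ 0.65564606  0.15850491 -2.22248057]
```

View pics/w16.png

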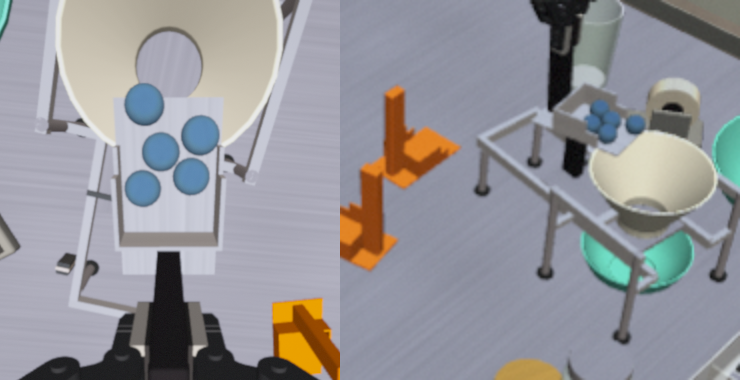

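```bash
python3 - <<'E'
from h import *
f=grab('wrist');f2=grab('wrist')
cv2.imwrite('pics/w17.png',np.hstack([f['pixels'][0:380,150:490,::-1],f2['pixels'][0:380,150:490,::-1]]))
E
```

```text
(no output)
```

View pics/w17.png

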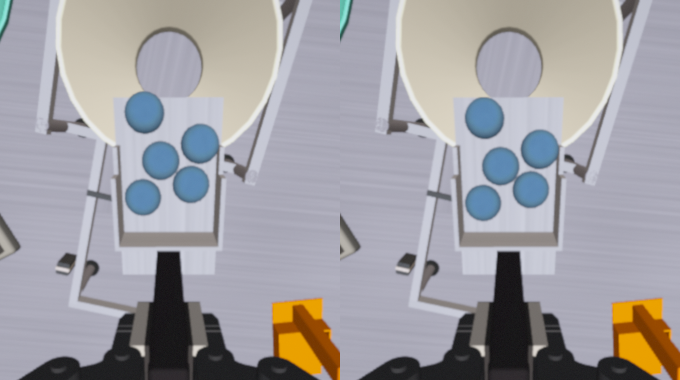

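```bash
python3 -m pendant '[[-1,0,0,0,0],[-1,0,0,0,0],[-1,0,0.04,0,0],[-1,0,0.1,0,0],[-1,0,0.16,0,0],[-1,0,0.2,0,0],[-1,0,0.2,0,0],[-1,0,0.2,0,0],[-1,0,0.2,0,0],[-1,0,0.2,0,0]]'
python3 -m pendant '[[-1,0,0.2,0,0],[-1,0,0.14,0,0],[-1,0,0.06,0,0],[-1,0,0,0,0],[-1,0,0,0,0]]'
python3 - <<'E'
from h import *
f=grab('wrist');f2=f;print(manip.read_state()['position'])
cv2.imwrite('pics/w18.png',np.hstack([f['pixels'][0:380,150:490,::-1]]))
E
```

```text
time_s: 22.4
position: [0.4606, 0.2069, 0.2791]
tool_rot: [[0.094, -0.996, 0.0], [-0.996, -0.094, 0.0], [-0.0, -0.0, -1.0]]
ft_force: [0.3, 1.2, -1.9]
grip_width: 0.0132
time_s: 23.02
position: [0.4416, 0.205, 0.2791]
tool_rot: [[0.094, -0.996, 0.0], [-0.996, -0.094, -0.0], [0.0, -0.0, -1.0]]
ft_force: [0.5, 0.2, -1.2]
grip_width: 0.0133
[0.4416272  0.2050605  0.27905182]
```

View pics/w18.png

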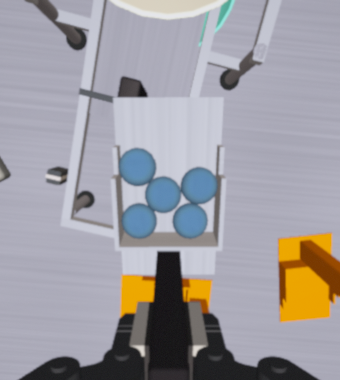

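```bash
python3 -m pendant '[[-1,0,-0.65,0,0],[-1,0,-1,0,0],[-1,0,-1,0,0],[-1,0,0.7,0,0],[-1,0,1,0,0],[-1,0,0.8,0,0],[-1,0,0,0,0],[-1,0,0,0,0]]'
python3 - <<'E'
from h import *
f=grab('wrist'); s=grab('scene');print(manip.read_state()['position'],manip.read_state()['ft_force'])
cv2.imwrite('pics/w19.png',np.hstack([f['pixels'][0:380,150:490,::-1],cv2.resize(s['pixels'][100:290,300:500,::-1],(400,380))]))
E
```

```text
time_s: 24.08
position: [0.4496, 0.2059, 0.2796]
tool_rot: [[0.094, -0.996, 0.001], [-0.996, -0.094, 0.0], [-0.0, -0.001, -1.0]]
ft_force: [0.5, 0.2, -1.3]
grip_width: 0.0133
[0.44986877 0.20580816 0.27934629] [-0.64547555  0.08630113 -2.42004795]
```

View pics/w19.png

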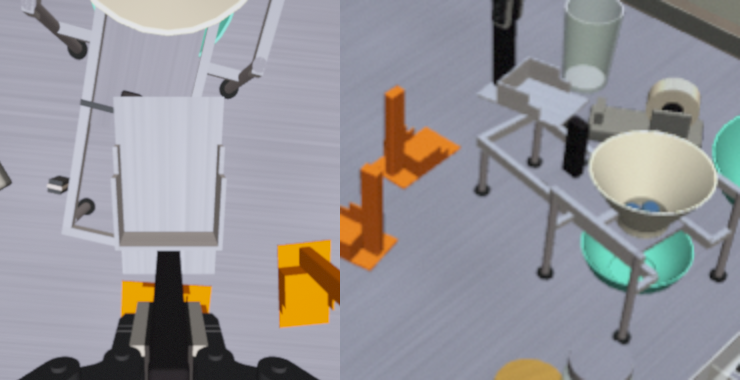

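```bash
python3 - <<'E'
from h import *
f=grab('top')
cv2.imwrite('pics/t19.png',np.hstack([cv2.resize(f['pixels'][140:320,120:320,::-1],(600,540))]))
E
```

```text
(no output)
```

View pics/t19.png

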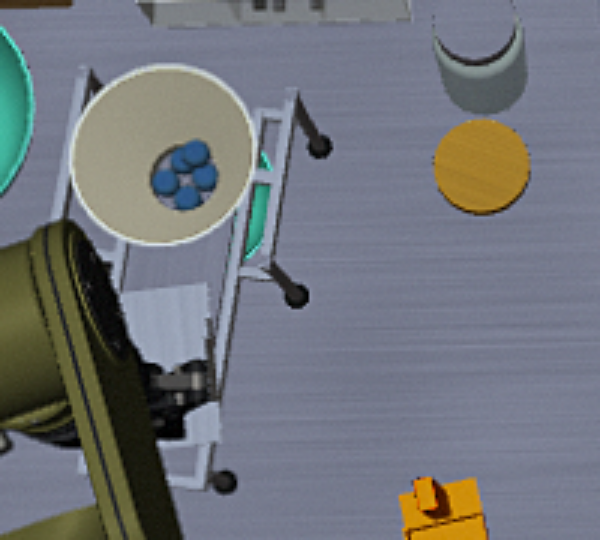

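```bash
python3 - <<'E'
from h import *
np.set_printoptions(precision=3,suppress=True)
t=load('top')
for q in [(337,298),(262,301),(281,196)]: print(onz(t,q,.132),onz(t,q,.014))
E
```

```text
[ 0.416 -0.127  0.132] [ 0.426 -0.132  0.014]
[0.413 0.036 0.132] [0.423 0.047 0.014]
[ 0.648 -0.008  0.132] [ 0.681 -0.001  0.014]
```

```bash
python3 -m pendant '[[-1,0.4,-0.05,0,0],[-1,0.8,-0.1,0,0],[-1,0.9,-0.1,0,0],[-1,0.9,-0.1,0,0],[-1,0.9,-0.1,0,0],[-1,0.6,-0.1,0.2,0],[-1,0.3,0,0.5,0],[-1,0,0,0.8,0],[-1,0,0,0.8,0],[-1,0,0,0.6,0]]'
python3 -m pendant '[[-1,0,0,0.4,0],[-1,0,0,0.15,0],[-1,0,0,0.05,0],[-1,0,0,0.03,0],[-1,0,0,0,0]]'
python3 - <<'E'
from h import *
f=grab('wrist'); s=grab('scene')
cv2.imwrite('pics/w20.png',np.hstack([f['pixels'][0:380,150:490,::-1],cv2.resize(s['pixels'][150:340,240:440,::-1],(400,380))]))
E
```

```text
time_s: 25.48
position: [0.4987, -0.0309, 0.1319]
tool_rot: [[0.093, -0.996, -0.002], [-0.996, -0.093, 0.0], [-0.001, 0.002, -1.0]]
ft_force: [1.0, -0.4, -1.6]
grip_width: 0.0135
time_s: 26.1
position: [0.4994, -0.0307, 0.1034]
tool_rot: [[0.094, -0.996, 0.001], [-0.996, -0.094, -0.0], [0.0, -0.001, -1.0]]
ft_force: [1.0, -0.3, -1.0]
grip_width: 0.0131
```

View pics/w20.png

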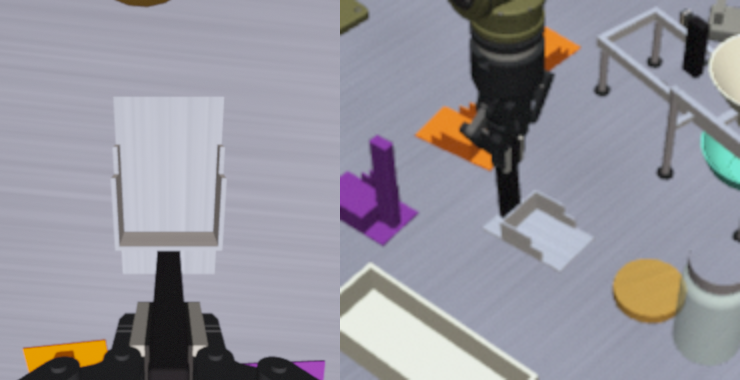

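```bash
python3 -m pendant '[[-1,0,0,0.03,0],[-1,0,0,0.03,0],[-1,0,0,0,0]]'
python3 -m pendant '[[0,0,0,0,0],[0.5,0,0,0,0],[0.8,0,0,0,0],[0.8,0,0,0,0],[0.8,0,0,0,0]]'
python3 - <<'E'
from h import *
f=grab('wrist'); s=grab('scene')
cv2.imwrite('pics/w21.png',np.hstack([f['pixels'][0:380,150:490,::-1],cv2.resize(s['pixels'][150:340,240:440,::-1],(400,380))]))
E
```

```text
time_s: 26.58
position: [0.4987, -0.0305, 0.0993]
tool_rot: [[0.094, -0.996, -0.0], [-0.996, -0.094, 0.0], [-0.0, 0.0, -1.0]]
ft_force: [0.3, -0.6, -2.0]
grip_width: 0.0133
time_s: 27.2
position: [0.4989, -0.0306, 0.0996]
tool_rot: [[0.094, -0.996, 0.0], [-0.996, -0.094, -0.0], [0.0, -0.0, -1.0]]
ft_force: [-0.3, -0.2, 0.8]
grip_width: 0.0767
```

View pics/w21.png

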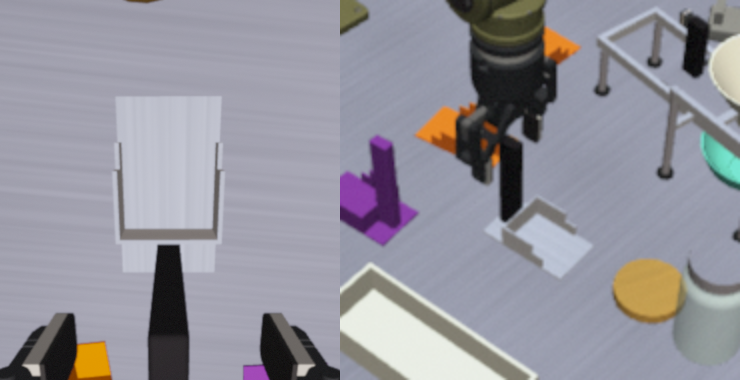

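```bash
python3 -m pendant '[[1,0,0,-0.3,0],[1,0,0,-0.6,0],[1,0,0,-0.8,0.7],[1,0,0,-0.8,0.7],[1,0,0,-0.6,0.7],[1,0,0,-0.3,0.7],[1,-0.4,0.15,0,0],[1,-0.8,0.3,0,0],[1,-0.9,0.35,0,0],[1,-0.9,0.35,0,0]]'
python3 -m pendant '[[1,-0.9,0.35,0,0],[1,-0.8,0.3,0,0],[1,-0.5,0.2,0,0],[1,-0.2,0.1,0,0],[1,0,0,0,0],[1,0,0,0,0]]'
python3 - <<'E'
from h import *
f=grab('wrist','w22.png'); s=grab('scene','s22.png')
E
```

```text
time_s: 28.55
position: [0.4609, 0.1268, 0.271]
tool_rot: [[-0.13, -0.991, 0.002], [-0.992, 0.13, 0.0], [-0.001, -0.002, -1.0]]
ft_force: [-0.1, -0.2, -0.1]
grip_width: 0.0857
time_s: 29.3
position: [0.43, 0.25, 0.2698]
tool_rot: [[-0.13, -0.991, 0.0], [-0.991, 0.13, -0.0], [0.0, -0.0, -1.0]]
ft_force: [-0.5, -0.7, -0.3]
grip_width: 0.0852
```

View pics/w22.png

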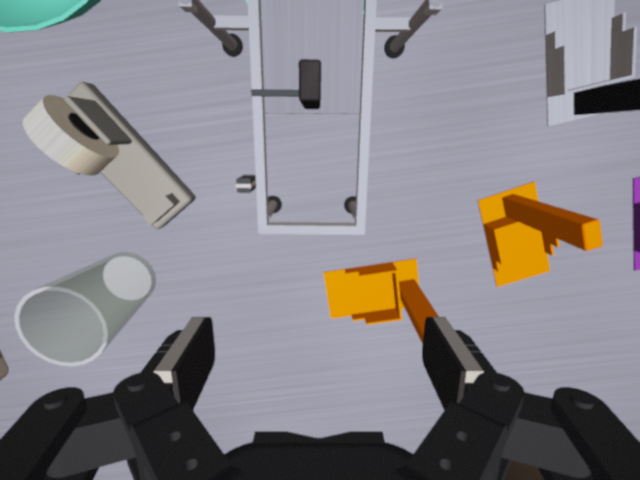

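View pics/s22.png

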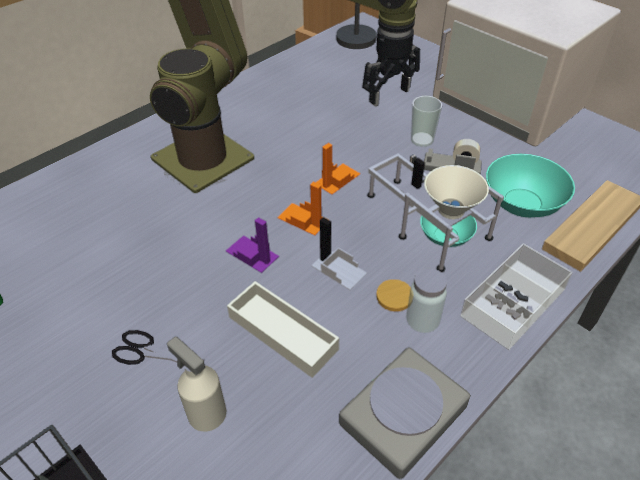

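```bash
python3 - <<'E'
from h import *
b=cv2.imread('pics/w22.png');cv2.imwrite('pics/c22.png',cv2.resize(b[50:250,225:385],None,fx=3.75,fy=3,interpolation=cv2.INTER_CUBIC) if 0 else cv2.resize(b[50:250,225:385],(480,600),interpolation=cv2.INTER_CUBIC))
E
```

```text
(no output)
```

View pics/c22.png

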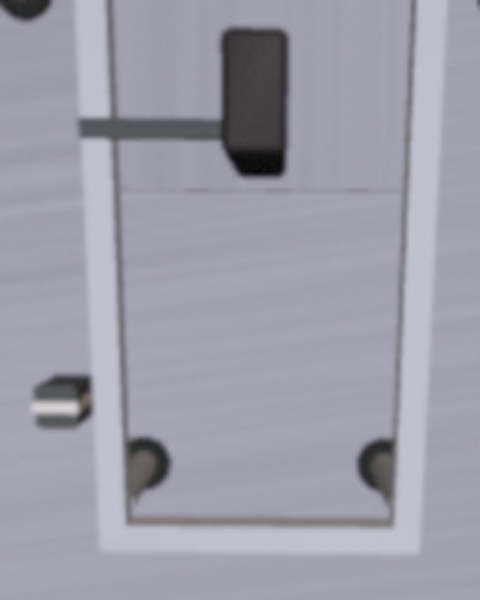

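```bash
python3 - <<'E'
from h import *
np.set_printoptions(precision=4,suppress=True)
w=load('wrist');s=load('scene');t=load('top')
st=manip.read_state();R=np.array(st['tool_rot']);p=np.array(st['position'])
C=lambda a,b:(225+a/3,50+b/3)
def sh(n,q,z):
    m=onz(w,q,z);print(n,m,'tool',R.T@(m-p))
sh('handle top',C(254,90),.160)
sh('handle top L',C(222,90),.160);sh('handle top R',C(287,90),.160)
sh('handle far edge',C(255,30),.160);sh('handle near edge',C(255,150),.160)
sh('pointer',C(85,128),.088)
sh('marker line',C(57,406),.100)
print(p,R)
for i,(l,r) in enumerate([((90,300),(428,300)),((105,500),(418,500))]):
    a,b=onz(w,C(*l),.084),onz(w,C(*r),.084);print('rail',a,b,np.linalg.norm(a-b),(a+b)/2,R.T@((a+b)/2-p))
print('near corners',onz(w,C(102,550),.084),onz(w,C(418,552),.084))
c=s['pixels'][140:230,350:450,::-1];cv2.imwrite('pics/s23.png',cv2.resize(c,(660,594),interpolation=cv2.INTER_CUBIC))
E
```

```text
handle top [0.5398 0.2408 0.16  ] tool [-0.0054 -0.1101  0.1097]
handle top L [0.5407 0.2473 0.16  ] tool [-0.012  -0.1101  0.1096]
handle top R [0.5389 0.234  0.16  ] tool [ 0.0015 -0.1101  0.1097]
handle far edge [0.5508 0.239  0.16  ] tool [-0.0051 -0.1211  0.1097]
handle near edge [0.5285 0.2422 0.16  ] tool [-0.0053 -0.0986  0.1096]
pointer [0.5461 0.2876 0.088 ] tool [-0.0526 -0.1101  0.1816]
marker line [0.4752 0.307  0.1   ] tool [-0.0626 -0.0373  0.1696]
[0.43   0.2499 0.2696] [[-0.1309 -0.9914  0.0001]
 [-0.9914  0.1309 -0.0002]
 [ 0.0002 -0.0001 -1.    ]]
rail [0.5019 0.2953 0.084 ] [0.4891 0.1993 0.084 ] 0.0968581030665709 [0.4955 0.2473 0.084 ] [-0.006  -0.0653  0.1856]
rail [0.4438 0.3016 0.084 ] [0.4313 0.2075 0.084 ] 0.09497032862792984 [0.4375 0.2546 0.084 ] [-0.0057 -0.0068  0.1856]
near corners [0.4285 0.3054 0.084 ] [0.415 0.209 0.084]
```

View pics/s23.png

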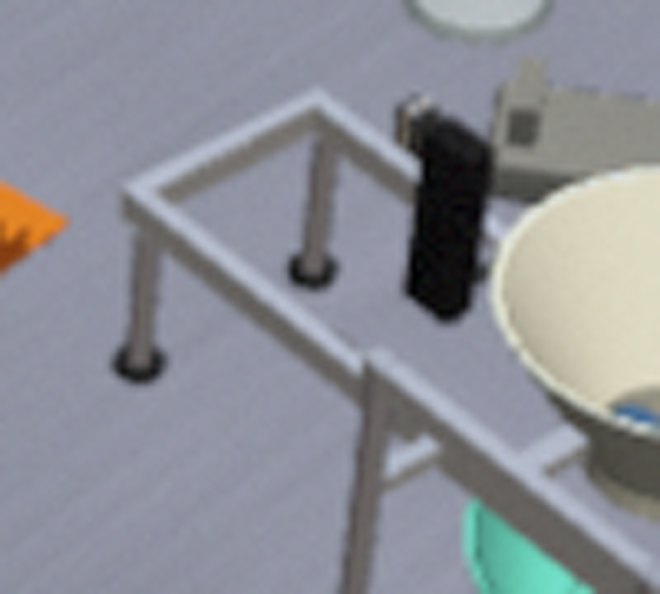

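```bash
python3 - <<'E'
from h import *
np.set_printoptions(precision=4,suppress=True)
w=load('wrist');s=load('scene');t=dict(load('top'))
C=lambda a,b:(225+a/3,50+b/3); S=lambda a,b:(350+a/6.6,140+b/6.6)
print('handle top',tri([ray(w,C(254,90)),ray(s,S(457,138))]))
print('marker top line',tri([ray(w,C(57,406)),ray(s,S(417,103))]))
T2=lambda p:(130+p[0]*110/385,150+p[1]*160/560.)
print('handle w+top',tri([ray(w,C(254,90)),ray(t,T2((130,324)))]), 'marker',tri([ray(w,C(57,406)),ray(t,T2((46,440)))]))
E
```

```text
handle top (array([0.5404, 0.241 , 0.1583]), [0.000360141522928209, 0.00036014152292804626])
marker top line (array([0.4759, 0.3075, 0.1001]), [0.0008389466258614835, 0.0008389466258614946])
handle w+top (array([0.5423, 0.2405, 0.1504]), [0.0011999518275435156, 0.0011999518275434193]) marker (array([0.4767, 0.3038, 0.1116]), [0.0007503937442056664, 0.0007503937442056465])
```

```bash
python3 -m pendant '[[1,-0.11,-0.4,0,0],[1,0,-0.8,0,0],[1,0,-0.7,0,0],[1,0,-0.3,0.3,0],[1,0,0,0.7,0],[1,0,0,0.8,0],[1,0,0,0.7,0],[1,0,0,0.35,0],[1,0,0,0,0],[1,0,0,0,0]]'
python3 - <<'E'
from h import *
f=grab('wrist','w24.png');s=grab('scene')
cv2.imwrite('pics/w24.png',np.hstack([f['pixels'][100:480,150:490,::-1],cv2.resize(s['pixels'][90:280,330:530,::-1],(400,380))]))
E
```

```text
time_s: 30.65
position: [0.5404, 0.2423, 0.1288]
tool_rot: [[-0.129, -0.992, 0.002], [-0.992, 0.129, 0.001], [-0.001, -0.002, -1.0]]
ft_force: [0.4, 0.3, 1.2]
grip_width: 0.0856
```

View pics/w24.png

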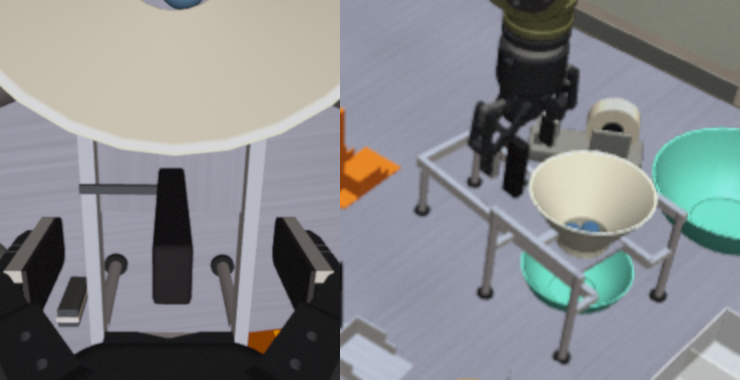

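```bash
python3 -m pendant '[[-1,0.04,0,0.03,0],[-1,0,0,0,0],[-1,0,0,0,0],[-1,0,0,0,0],[-1,0,0,0,0],[-1,0,0,0,0]]'
```

```text
time_s: 31.5
position: [0.5394, 0.2411, 0.1258]
tool_rot: [[-0.13, -0.991, 0.001], [-0.991, 0.13, 0.002], [-0.002, -0.0, -1.0]]
ft_force: [0.5, 4.9, 1.2]
grip_width: 0.0135
```

```bash
python3 -m pendant '[[-1,0,0.1,0,0],[-1,0,0.2,0,0],[-1,0,0.25,0,0],[-1,0,0.25,0,0],[-1,0,0.25,0,0],[-1,0,0.2,0,0],[-1,0,0.12,0,0],[-1,0,0.03,0,0],[-1,0,0,0,0],[-1,0,0,0,0]]'
python3 - <<'E'
from h import *
f=grab('wrist','w25.png');s=grab('scene');t=grab('top')
cv2.imwrite('pics/w25.png',np.hstack([f['pixels'][100:480,150:490,::-1],cv2.resize(s['pixels'][90:280,330:530,::-1],(400,380))]))
cv2.imwrite('pics/t25.png',cv2.resize(t['pixels'][140:320,120:320,::-1],(600,540)))
E
```

```text
time_s: 32.75
position: [0.472, 0.2505, 0.1259]
tool_rot: [[-0.131, -0.991, 0.006], [-0.991, 0.131, 0.004], [-0.005, -0.005, -1.0]]
ft_force: [10.2, 7.9, -6.8]
grip_width: 0.0132
```

View pics/w25.png

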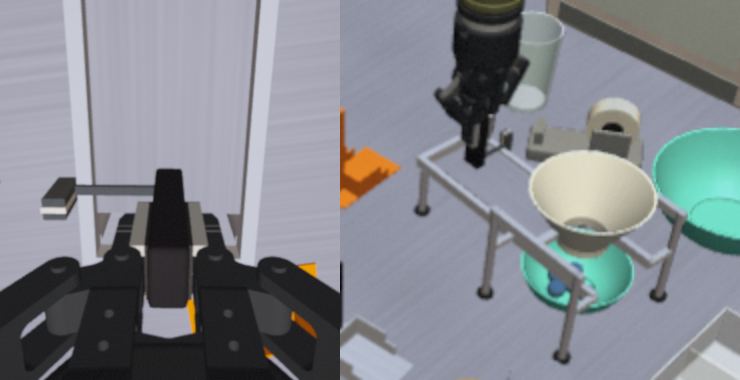

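View pics/t25.png

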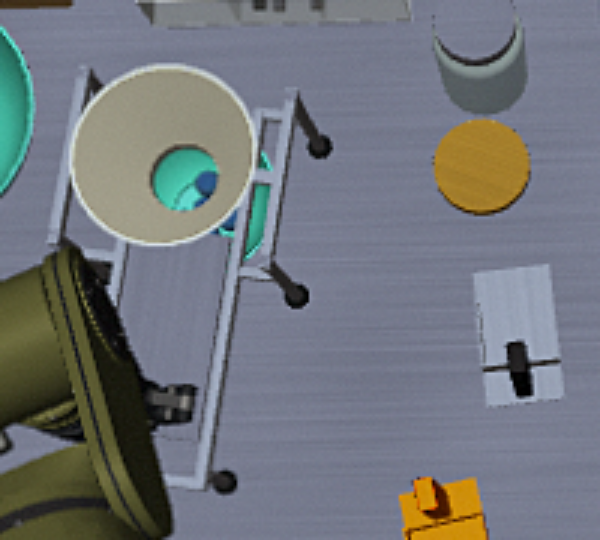

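```bash
python3 - <<'E'
from h import *
f=load('wrist');cv2.imwrite('pics/c25.png',cv2.resize(f['pixels'][260:340,180:320,::-1],None,fx=5,fy=5,interpolation=cv2.INTER_CUBIC))
E
```

```text
(no output)
```

View pics/c25.png

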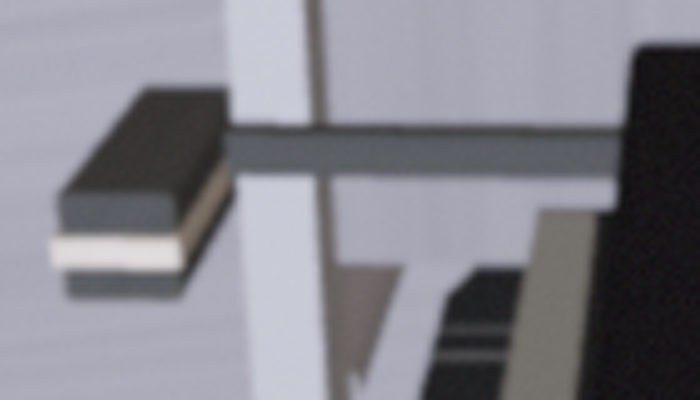

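```bash
python3 - <<'E'
from h import *
np.set_printoptions(precision=4,suppress=True)
w=load('wrist');st=manip.read_state();R=np.array(st['tool_rot']);p=np.array(st['position'])
ang=np.radians(-7.4);u=np.array([np.cos(ang),np.sin(ang),0])
C=lambda a,b:(180+a/5,260+b/5)
for z in(.088,.090):
  a=onz(w,C(232,152),z);b=onz(w,C(118,252),.100)
  print(a,b,'pointer-marker along x mm',1000*u@(a-b), 'widths', 1000*u@(onz(w,C(232,130),z)-onz(w,C(232,173),z)),1000*u@(onz(w,C(118,192),.1)-onz(w,C(118,297),.1)))
print(p)
E
```

```text
[0.4788 0.2986 0.088 ] [0.4745 0.308  0.1   ] pointer-marker along x mm 5.468587075587522 widths 4.905785044088629 11.52851951109602
[0.4796 0.2979 0.09  ] [0.4745 0.308  0.1   ] pointer-marker along x mm 6.354610731603167 widths 4.84936276621966 11.52851951109602
[0.472  0.2505 0.1259]
```

```bash
python3 -m pendant '[[-1,0,0.06,0,0],[-1,0,0.05,0,0],[-1,0,0,0,0],[-1,0,0,0,0]]'
python3 - <<'E'
from h import *
f=grab('wrist');s=grab('scene');cv2.imwrite('pics/c26.png',np.hstack([cv2.resize(f['pixels'][250:330,180:280,::-1],None,fx=4,fy=4,interpolation=cv2.INTER_CUBIC),cv2.resize(s['pixels'][130:210,360:460,::-1],None,fx=4,fy=4,interpolation=cv2.INTER_CUBIC)]))
E
```

```text
time_s: 33.4
position: [0.4666, 0.2512, 0.1259]
tool_rot: [[-0.131, -0.991, 0.006], [-0.991, 0.131, 0.004], [-0.005, -0.006, -1.0]]
ft_force: [11.1, 9.5, -7.3]
grip_width: 0.0133
```

View pics/c26.png

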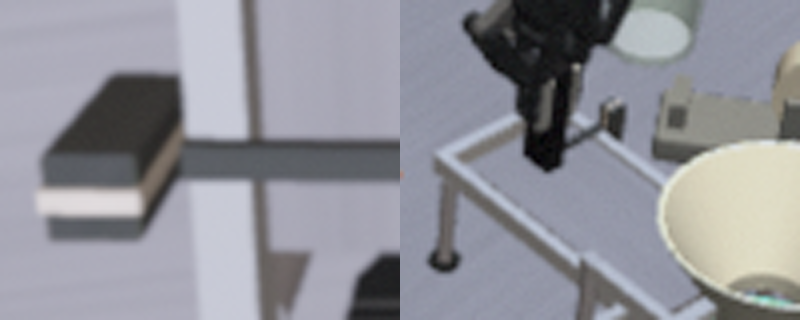

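```bash
python3 - <<'E'
from h import *
np.set_printoptions(precision=4,suppress=True)
w=load('wrist')
ang=np.radians(-7.4);u=np.array([np.cos(ang),np.sin(ang),0])
C=lambda a,b:(180+a/4,250+b/4)
for z in(.086,.088,.090):
  a=onz(w,C(186,162),z);b=onz(w,C(90,202),.100);m=(onz(w,C(92,153),.1)+onz(w,C(92,239),.1))/2
  print(z,a,b,1000*u@(a-b),1000*u@(a-m))
st=manip.read_state();p=st['position'];print(p,st['dq'],st['ft_force'])
t=load('top')
E
```

```text
0.086 [0.4726 0.3    0.086 ] [0.4745 0.3081 0.1   ] -0.8742727760869309 -1.6275953249636976
0.088 [0.4734 0.2993 0.088 ] [0.4745 0.3081 0.1   ] 0.011878369579214934 -0.7414441792975517
0.09 [0.4742 0.2986 0.09  ] [0.4745 0.3081 0.1   ] 0.898029515245416 0.14470696636864916
[0.4666 0.2512 0.1259] [-0.0008 -0.0009 -0.0003 -0.0004 -0.0016 -0.0007] [10.5089  8.0433 -7.3381]
```

```bash
python3 - <<'E'
from h import *
s=load('scene');cv2.imwrite('pics/c27.png',cv2.resize(s['pixels'][145:180,390:430,::-1],None,fx=16,fy=16,interpolation=cv2.INTER_CUBIC))
t=grab('top');cv2.imwrite('pics/c28.png',np.hstack([cv2.resize(t['pixels'][155:240,140:225,::-1],(400,400)),cv2.resize(s['pixels'][190:260,410:500,::-1],(400,400))]))
E
```

```text
(no output)
```

View pics/c27.png

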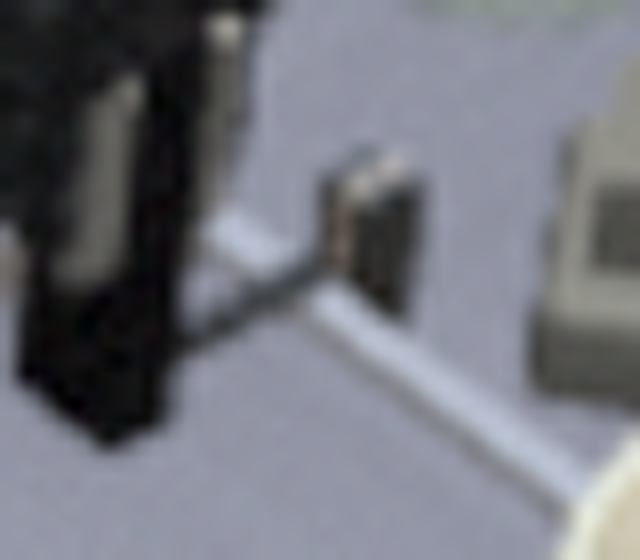

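View pics/c28.png

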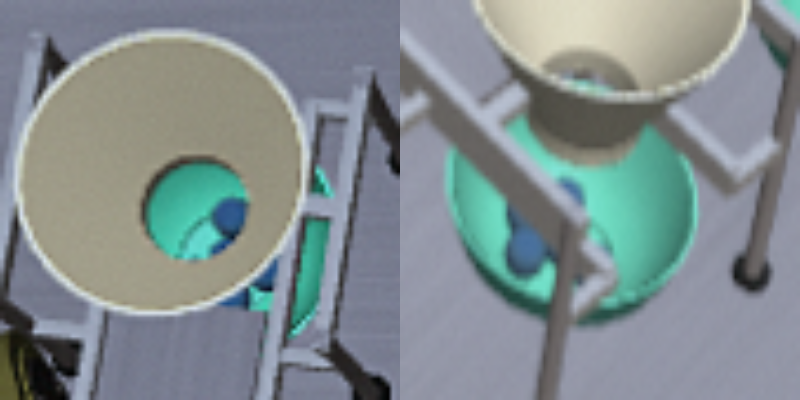

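```bash
python3 -m pendant '[[-1,0,0,0,0],[-1,0,0,0,0],[-1,0,0,0,0]]'; python3 -c "
from cell import manip
print(manip.close_job())"
```

```text
time_s: 33.92
position: [0.4667, 0.2512, 0.1259]
tool_rot: [[-0.131, -0.991, 0.006], [-0.991, 0.131, 0.004], [-0.005, -0.006, -1.0]]
ft_force: [10.9, 8.5, -8.6]
grip_width: 0.0132
the job is handed in; nothing more can be done
None
```

The job is handed in at 33.9 s, with the fingers still holding the gate at the mark. No verdict was reported.

**What I did**
- **Scooping:** I scooped all five balls against the tray's far wall. I then pressed the pan on the tray's rim so the lip tilted up and the balls stayed in.
- **Tipping:** The first try, a forward run and stop, was too gentle and the balls rolled back into the pan. A faster run with a sharp reversal threw all five into the funnel with the gate shut.
- **Setting down and pulling:** I stood the scoop on the table near its old place and let go. Then I pinched the gate handle and pulled it about 73 mm.

**Last checks**
- **Pointer:** The wrist camera put it within about 1 mm of the white line, and the scene view agreed. My early estimate from the top and scene cameras gave 70.5 mm of pull-out instead of about 73 mm, so I followed the close wrist view.
- **Hold:** The arm was at rest, with the fingers closed to 13 mm on the handle. The wrist force was 11 N along x and 8.5 N along y.
- **Balls:** The funnel looked empty, and three balls were clearly visible in the bowl. The other two are presumably in the bowl too, hidden behind the funnel and frame.
- **Scoop and bystanders:** The scoop stood upright and free. I did not measure the bystanders' positions again; they looked in place in the pictures.

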